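Swap the empties for full bottles in the notched reagent rack

ROBOT

A 6-joint arm with a two-finger parallel gripper is mounted at the origin on the work surface. World frame = base frame: x ahead of the robot, y to its left, z up, the work surface at z = 0. Lengths are in m, angles in rad, forces in N, time in s.
With the tool pointing down it reaches from about 0.3 to 0.875 m from the base axis. Payload 6.4 kg.
Tool frame: the origin (TCP) lies at the very end of the fingers, on their centre line; the grasp point (between the pads) lies ctrl.pinch_z behind it (ctrl.pinch_z is the distance from the TCP to the grasp point, in m); y points along the fingers, z is the direction in which the jaws open and shut, and the axes are right-handed (so a half turn about y gives the same grasp; the last joint's range is limited). The gripper opens to 85 mm and grips with 20 to 120 N. Pads are 22 mm wide; open, the fingers measure 114 mm over their backs; the gripper's body (76 mm by 85 mm) begins 54 mm behind the grasp point. The pads swing forward as they close: fully open they stand 13 mm farther back than shut.
Start: joints at [-1.491, 0.181, 1.607, -0, 1.354, -0.206], TCP at [0.162, -0.552, 0.231] pointing down, gripper open.
Joint ranges: [-2.99, 2.99], [-0.89, 2.07], [0.3, 2.58], [-1.14, 4.28], [0, 2.63], [-3.12, 3.12]. Speed limits (rad/s): [2.57, 2.57, 3.01, 3.14, 3.14, 3.14].

INTERFACE

Orientations are given as a unit quaternion [w, x, y, z].
In Python, from bench import ctrl gives the robot as it stands.
- The arm moves only by the shell command python3 -m pendant 'ROWS'. ROWS is JSON, one flat list of numbers, 7 for each row, row after row: the shift along the world's x, y, z in m, then the turn, a rotation vector about the world's x, y, z in degrees, then the finger opening in m, from 0 to 0.0854. In form: [tx, ty, tz, rx, ry, rz, hand, tx, ty, tz, rx, ry, rz, hand, ...]. A call has 1 to 12 rows; each row shifts and turns the commanded pose from where the row before left it; what a row does not reach is not made up. A row lasts 1/8 s, in which the tool goes at most 62.5 mm and 10.7 degrees, less where a joint would pass 70% of its speed; a pose out of reach is approached as far as the arm can. A call with a gripper value outside its range is refused whole. The fingers move at their own pace and stop on an object; the grip force is fixed at half the most. Time passes only in rows, so rows that do not move let the fingers close. It gives the time, the measured TCP pose, the force and the opening at its end, in the units of the state.
- ctrl.get_obs(): the state, without advancing time (a new reading comes with each control period).
- ctrl.camera(name): name is "scene" or "top"; returns the picture (420x560x3 uint8, red, green, blue); there is no depth.
- ctrl.camera_info(name): a dict with "fx", "fy", "cx", "cy" (pixels), "origin" and "rotation" of the camera in the world. Camera axes: x right, y down, z forward; pixel columns grow to the right and rows downward; lengths in m; the calibration is good to about 2 mm. A picture is of the moment at which its call begins. camera_info takes no time and is no camera call.
- ctrl.hand_in(): hands the job in, once; it reports no verdict.
Trained networks look in the newest picture that a camera, given by its name, has taken for a name from the list of things; names that differ only in an ending like _2 or _b are one class to them, and where a whole thing is asked for, a point or a joint stands for the part that bears it (a point fixed in the world has none). Each returns a list of dicts, best first, with "score" (0 to 1); they miss things now and then, are a little off and sometimes report something else, mostly with a low value. They report only what shows in the picture. A call takes as long as a camera call.
- ctrl.silhouettes(target, camera): "mask" (420x560 bool, what is visible of it) and "bbox" ([left, top, right, bottom] in pixels, round what is visible of it).
The state is a dict: "time_s": time; "q": joint angles; "dq": joint speeds; "joint_efforts": joint torques, N m; "eef_pos": TCP position; "eef_rot": TCP orientation; "wrist_force": force on the tool from outside, world axes, zero at the start; "torque": the same for the moment, N m; "opening": opening from 0.0 (shut) to 1.0 (fully open).
Only numpy, scipy, OpenCV 4.12 (cv2) and the standard library are available. Lean on these libraries where they do the work, as an engineer would, in place of code of your own. Each camera call takes 0.05 s, during which the arm holds its last target.

TASK

First lift the rack's stop out of its notches, shift it along and drop it into the far-end notches to open the rack; then take the two uncapped empties out and stand them upright in the steel wash tray. Next stand every capped bottle from the bench upright in the rack in one row from the closed end, and finally move the stop back and drop it fully into the notches right behind the last bottle, so that the row has no empty place. Leave the other things on the bench where they are.

Things in the scene. Friction and masses are not known exactly. Their poses are not given: they have to be found in the camera images.
- rack: Fixed white bottle rack, a trough 94 mm across (x), 380 mm long (y). Walls 10 mm thick, 55 mm high, 74 mm between the long ones; floor 8 mm. Origin: centre of underside. Closed end, where the row starts: -y (inner face y = -180 mm; other end +180). Five pairs of notches in the long walls' tops: 29 mm long, 14 mm deep, flat bottom 41 mm above the bench, 60 mm apart.
- stop: Loose grey stop across the rack, 160 g: plate 70 mm (x) by 8 mm (y), from 29 mm below to 63 mm above its origin; two ears 24 mm long (y), 18 mm high, resting in the notches; on top a grip block 30 mm (x) by 16 mm (y), 60 to 100 mm above the origin. Origin: midway, level with the ears' undersides: at the notch point when seated. z up. Play in a notch 2.5 mm along y, 2 mm along x.
- wash_tray: Fixed shallow steel tray on the bench, 150 mm (its x) by 210 mm (its y), walls 5 mm thick and 28 mm high, floor 5 mm above the bench. Origin: centre of its underside.
- notch1 (a point): Notch 1 of the rack counted from the closed end: point midway between the two long walls, level with the notch bottoms. A stop here leaves 62 mm between its plate and the closed end, just room for 1 bottle.
- notch2 (a point): Notch 2 of the rack counted from the closed end: point midway between the two long walls, level with the notch bottoms. A stop here leaves 122 mm between its plate and the closed end, just room for 2 bottles.
- notch3 (a point): Notch 3 of the rack counted from the closed end: point midway between the two long walls, level with the notch bottoms. A stop here leaves 182 mm between its plate and the closed end, just room for 3 bottles.
- notch4 (a point): Notch 4 of the rack counted from the closed end: point midway between the two long walls, level with the notch bottoms. A stop here leaves 242 mm between its plate and the closed end, just room for 4 bottles.
- notch5 (a point): Notch 5 of the rack counted from the closed end: point midway between the two long walls, level with the notch bottoms. The far-end notch.
- place1 (a point): Centre of bottle place 1 on the rack floor, counted from the closed end; the places are 60 mm apart.
- place2 (a point): Centre of bottle place 2 on the rack floor, counted from the closed end; the places are 60 mm apart.
- place3 (a point): Centre of bottle place 3 on the rack floor, counted from the closed end; the places are 60 mm apart.
- place4 (a point): Centre of bottle place 4 on the rack floor, counted from the closed end; the places are 60 mm apart.
- bottle1: Capped amber bottle with a paper label, on the bench at the start: 54 mm across and 66 mm high in the body, shoulder narrowing to 27 mm at 81 mm, then a white cap 34 mm across from 84 to 120 mm (its top). Origin: centre of its underside, z up. About 300 g, bottom-heavy (thick base). May be absent (2 to 4 are there).
- bottle2: Capped amber bottle with a paper label, on the bench at the start: 54 mm across and 66 mm high in the body, shoulder narrowing to 27 mm at 81 mm, then a white cap 34 mm across from 84 to 120 mm (its top). Origin: centre of its underside, z up. About 300 g, bottom-heavy (thick base). May be absent (2 to 4 are there).
- bottle3: Capped amber bottle with a paper label, on the bench at the start: 54 mm across and 66 mm high in the body, shoulder narrowing to 27 mm at 81 mm, then a white cap 34 mm across from 84 to 120 mm (its top). Origin: centre of its underside, z up. About 300 g, bottom-heavy (thick base). May be absent (2 to 4 are there).
- bottle4: Capped amber bottle with a paper label, on the bench at the start: 54 mm across and 66 mm high in the body, shoulder narrowing to 27 mm at 81 mm, then a white cap 34 mm across from 84 to 120 mm (its top). Origin: centre of its underside, z up. About 300 g, bottom-heavy (thick base). May be absent (2 to 4 are there).
- empty1: Empty, uncapped amber bottle, in the rack at the start: same body and label, 54 mm across and 66 mm high, bare neck 27 mm across from 81 mm up to 104 mm (the thin lip at the top is look only). Origin: centre of its underside, z up. About 200 g, bottom-heavy.
- empty2: Empty, uncapped amber bottle, in the rack at the start: same body and label, 54 mm across and 66 mm high, bare neck 27 mm across from 81 mm up to 104 mm (the thin lip at the top is look only). Origin: centre of its underside, z up. About 200 g, bottom-heavy.
- beaker: Bystander: white beaker, 68 mm across, 78 mm high, standing among the capped bottles. Origin: centre of its underside.
- jerrican: Bystander: small white plastic canister, 85 x 55 x 140 mm, beyond the rack. Origin: centre of its underside.
- flask: Bystander: greenish conical flask, 84 mm across, 118 mm high, beyond the rack. Origin: centre of its underside.
- wash_bottle: Bystander: white squeeze bottle with a red spout, 60 mm across, 165 mm high, at the left. Origin: centre of its underside.
- cylinder: Bystander: glass measuring cylinder on a blue round foot 72 mm across, 158 mm high, beyond the rack. Origin: centre of its underside.

How it is judged:
By the outcome, as a careful person would: the job done as asked, in the order asked, and still so for the second after the job is handed in, with the robot touching nothing.
Of bottle1, bottle2, bottle3, bottle4 only 2 to 4 are there at a start; the rules pass over those that are not, and their reading is None.
At some moment in a run one of bottle1, bottle2, bottle3, bottle4, empty1, empty2 may be knocked a few centimetres aside while the robot is not near it.
It also fails if it takes over 210 s, if anything falls off the work surface, if the arm or the gripper's body presses on something with over 40 N, if the wrist force passes 120 N, or if a joint passes its speed limit or range.

## Working session

There is one attempt and no reset: what is moved stays moved. The work goes in short steps, Python scripts to look and compute and a shell command to move; the robot and the scene stay as the last step left them, time stands still between calls to the robot, and variables do not carry over. Pictures are saved under pics/ and viewed, and the job is handed in when it is done.

```bash
ls; mkdir -p pics; python3 - <<'E'
from bench import ctrl
import cv2
print(ctrl.get_obs(), ctrl.pinch_z)
for n in ["scene","top"]:
    im=ctrl.camera(n); cv2.imwrite(f"pics/{n}0.png",im[:,:,::-1]); print(n,ctrl.camera_info(n))
E
```

```text
pics
{'time_s': 0.0, 'q': array([-1.49130336e+00,  1.81510581e-01,  1.60796963e+00,  1.54424002e-05,
        1.35381451e+00, -2.06274164e-01]), 'dq': array([ 0.00060396,  0.00035297, -0.00153916, -0.0002443 , -0.00146489,
        0.00108214]), 'joint_efforts': array([ 8.13587167e-05, -4.44881415e+01, -3.51334798e+01, -3.70401103e-04,
        9.10475152e-03,  3.88617411e-05]), 'eef_pos': array([ 0.1620812 , -0.55112655,  0.23041983]), 'eef_rot': array([ 0.10073275, -0.10064586,  0.70050115, -0.6993007 ]), 'wrist_force': array([ 0.14043353, -0.1352627 ,  0.07512402]), 'torque': array([ 0.05301974, -0.00914628,  0.03599754]), 'opening': 0.9993202884472323} 0.0187
scene {'fx': 422.8543155564795, 'fy': 422.8543155564795, 'cx': 279.10185700652323, 'cy': 204.20273811517382, 'origin': array([1.43447036, 0.1145181 , 0.91194843]), 'rotation': array([-0.25194308,  0.61217329,  0.69816249, -0.27264938])}
top {'fx': 439.3223903292889, 'fy': 439.3223903292889, 'cx': 267.58321383321396, 'cy': 210.65382601964345, 'origin': array([0.37448586, 0.04931698, 1.10756434]), 'rotation': array([ 0.07779103, -0.67888041,  0.72553167, -0.08169297])}
```

View pics/scene0.png

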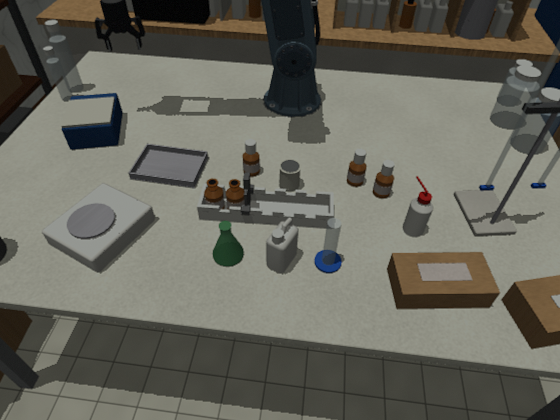

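View pics/top0.png

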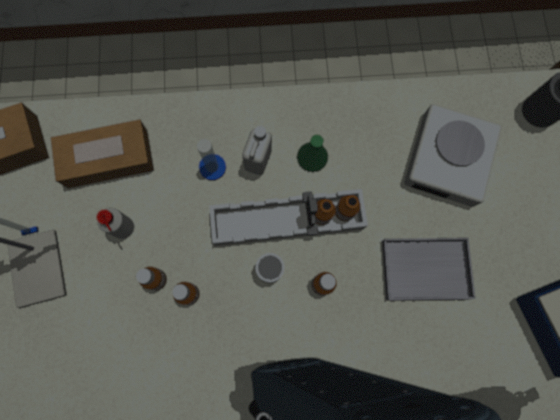

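```bash
cat > h.py <<'E'
import numpy as np, cv2
from scipy.spatial.transform import Rotation as R
from scipy.optimize import minimize
from bench import ctrl
INFO={n:ctrl.camera_info(n) for n in("scene","top")}
def rot(q): return R.from_quat([q[1],q[2],q[3],q[0]]).as_matrix()
def proj(n,P):
    i=INFO[n]; c=(np.atleast_2d(P)-i["origin"])@rot(i["rotation"])
    return np.c_[i["fx"]*c[:,0]/c[:,2]+i["cx"], i["fy"]*c[:,1]/c[:,2]+i["cy"]]
def unproj(n,uv,z):
    i=INFO[n]; uv=np.atleast_2d(uv)
    d=np.c_[(uv[:,0]-i["cx"])/i["fx"],(uv[:,1]-i["cy"])/i["fy"],np.ones(len(uv))]@rot(i["rotation"]).T
    return i["origin"]+d*((z-i["origin"][2])/d[:,2])[:,None]
def zoom(n,im,u0,v0,u1,v1,s,f):
    c=im[v0:v1,u0:u1,::-1]; cv2.imwrite(f,cv2.resize(c,None,fx=s,fy=s,interpolation=cv2.INTER_CUBIC))
th=np.linspace(0,2*np.pi,40,endpoint=False)
def ring(r,z): return np.c_[r*np.cos(th),r*np.sin(th),0*th+z]
CAP=np.r_[ring(.027,0),ring(.027,.066),ring(.0135,.081),ring(.017,.084),ring(.017,.120)]
EMP=np.r_[ring(.027,0),ring(.027,.066),ring(.0135,.081),ring(.0135,.104)]
BEAK=np.r_[ring(.034,0),ring(.034,.078)]
def bbox(n,pts): p=proj(n,pts); return np.r_[p.min(0),p.max(0)]
def fitxy(model,obs,x0,z=0,cams=None):
    # obs {cam: bbox}
    f=lambda p:sum(np.sum(np.minimum(np.abs(bbox(n,model+[p[0],p[1],z])-(np.array(b)+[-.0,-.0,.0,.0])),8)**2) for n,b in obs.items())
    r=minimize(f,x0,method="Nelder-Mead"); return r.x,r.fun
E
python3 - <<'E'
from h import *
import pickle
out={}
ims={}
for n in("scene","top"):
    ims[n]=ctrl.camera(n)
    for t in["bottle1","empty1","stop","rack","wash_tray","beaker","jerrican","flask","wash_bottle","cylinder"]:
        s=ctrl.silhouettes(t,n); out[n,t]=s
        print(n,t,[(round(float(d["score"]),2),[int(v) for v in d["bbox"]]) for d in s])
pickle.dump(out,open("sil.pkl","wb"))
zoom("top",ims["top"],200,170,480,310,2.8,"pics/topz.png")
zoom("scene",ims["scene"],120,130,420,280,2.6,"pics/scz.png")
E
```

```text
scene bottle1 [(0.97, [371, 162, 393, 199]), (0.95, [241, 137, 260, 178]), (0.81, [346, 147, 366, 185]), (0.25, [264, 217, 297, 275])]
scene empty1 [(0.84, [204, 178, 229, 207]), (0.57, [225, 177, 247, 207])]
scene stop [(0.55, [239, 171, 253, 213])]
scene rack [(0.68, [193, 182, 339, 229]), (0.49, [241, 138, 260, 175])]
scene wash_tray [(0.91, [129, 143, 211, 193]), (0.74, [345, 145, 367, 188])]
scene beaker [(0.92, [280, 159, 302, 193])]
scene jerrican [(0.66, [266, 220, 297, 273])]
scene flask [(0.59, [214, 221, 243, 265])]
scene wash_bottle [(0.86, [403, 182, 430, 236]), (0.74, [196, 187, 337, 229])]
scene cylinder [(0.68, [224, 179, 245, 212]), (0.66, [317, 217, 343, 275]), (0.35, [206, 178, 225, 206])]
top bottle1 [(0.8, [308, 274, 331, 294]), (0.78, [134, 265, 170, 288]), (0.72, [172, 280, 203, 306])]
top empty1 [(0.78, [338, 194, 360, 221]), (0.57, [314, 196, 337, 226])]
top stop [(0.79, [301, 191, 320, 236])]
top rack [(0.59, [211, 188, 366, 248])]
top wash_tray [(0.91, [384, 237, 473, 302])]
top beaker [(0.62, [255, 256, 283, 283])]
top jerrican [(0.76, [240, 124, 268, 171])]
top flask [(0.9, [298, 132, 330, 173])]
top wash_bottle []
top cylinder [(0.71, [195, 137, 226, 179])]
```

View pics/topz.png

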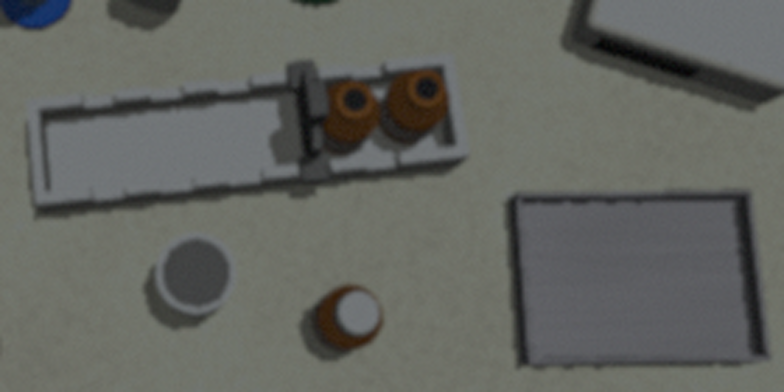

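View pics/scz.png

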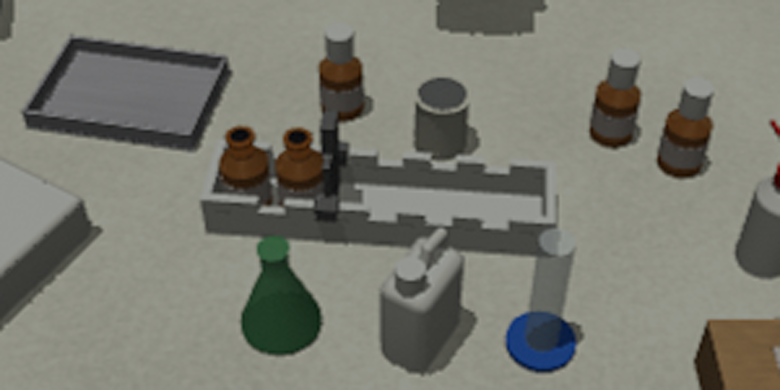

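```bash
cat >> h.py <<'E'
def box(x0,x1,y0,y1,z0,z1): return np.array([[x,y,z] for x in(x0,x1) for y in(y0,y1) for z in(z0,z1)],float)
RACK=box(-.047,.047,-.19,.19,0,.055); TRAY=box(-.075,.075,-.105,.105,0,.028)
def Z(p,M,z=0):
    c,s=np.cos(p[2]),np.sin(p[2]); return M@np.array([[c,s,0],[-s,c,0],[0,0,1]])+[p[0],p[1],z]
def hullmask(n,P):
    m=np.zeros((420,560),np.uint8); h=cv2.convexHull(proj(n,P).astype(np.float32))
    cv2.fillConvexPoly(m,np.round(h*16).astype(np.int32),255,lineType=cv2.LINE_AA,shift=4); return m/255.
def fitmask(models,masks,x0,step=(.01,.01,.03)):
    def f(p):
        e=0
        for n,m in masks.items():
            h=np.zeros((420,560))
            for M,z in models: h=np.maximum(h,hullmask(n,Z(p,M,z)))
            e+=np.abs(h-m).sum()
        return e
    x0=np.array(x0,float); sx=np.array([x0]+[x0+np.eye(3)[i]*step[i] for i in range(3)])
    r=minimize(f,x0,method="Nelder-Mead",options=dict(initial_simplex=sx,xatol=1e-5,fatol=.1)); return r.x,r.fun
E
python3 - <<'E'
from h import *
import pickle
o=pickle.load(open("sil.pkl","rb"))
def hm(n,t):
    m=o[n,t][0]["mask"].astype(np.uint8); 
    pts=np.argwhere(m)[:,::-1]; z=np.zeros((420,560),np.uint8)
    cv2.fillConvexPoly(z,cv2.convexHull(pts.astype(np.int32)),1); return z.astype(float)
for t,M in(("rack",RACK),("wash_tray",TRAY)):
    c=unproj("top",[[289,218]] if t=="rack" else [[428,270]],.03)[0]
    for cams in(("top",),("scene",),("top","scene")):
        r=fitmask([(M,0)],{n:hm(n,t) for n in cams},[c[0],c[1],.05 if t=="rack" else 0]); print(t,cams,r[0].round(4),r[1])
ctr={}
for t,M in(("bottle1",CAP),("empty1",EMP),("beaker",BEAK)):
  zz=.008 if t=="empty1" else 0
  for s in o["top",t]:
    b=s["bbox"]; x0=unproj("top",[[(b[0]+b[2])/2,(b[1]+b[3])/2]],zz+.05)[0][:2]
    pb=bbox("scene",M+[*x0,zz]);
    s2=min(o["scene",t],key=lambda d:np.abs(np.array(d["bbox"])-pb).sum())
    print(t,x0.round(3),"both",*fitxy(M,{"top":b,"scene":s2["bbox"]},x0,zz),"top",*fitxy(M,{"top":b},x0,zz),"scene",*fitxy(M,{"scene":s2["bbox"]},x0,zz))
E
```

```text
rack ('top',) [ 0.6018 -0.0127  0.046 ] 150.08235294117645
rack ('scene',) [ 0.6079 -0.0104  0.0522] 195.76862745098038
rack ('top', 'scene') [ 0.6026 -0.0124  0.046 ] 621.4588235294118
wash_tray ('top',) [ 0.4533 -0.349  -0.0488] 115.03529411764706
wash_tray ('scene',) [ 0.4617 -0.3428 -0.0499] 113.15294117647059
wash_tray ('top', 'scene') [ 0.4538 -0.3478 -0.0443] 454.0392156862746
bottle1 [ 0.43  -0.077] both [ 0.43222546 -0.07993271] 27.77038504217026 top [ 0.43003381 -0.07799368] 13.027940113900854 scene [ 0.43998326 -0.08236337] 4.417503037183934
bottle1 [0.474 0.321] both [0.4778112  0.32319667] 35.51154281700644 top [0.47445456 0.32119714] 13.737782695889823 scene [0.48800276 0.32491893] 4.135766943563864
bottle1 [0.43  0.238] both [0.43127088 0.24199015] 16.066245585106888 top [0.43024835 0.23923032] 6.822196361705894 scene [0.43410045 0.2465185 ] 0.7622567253382971
empty1 [ 0.609 -0.164] both [ 0.60864242 -0.16076038] 71.54740182272337 top [ 0.61167321 -0.16669372] 10.128392961423389 scene [ 0.60425155 -0.15353667] 30.437392647633338
empty1 [ 0.604 -0.108] both [ 0.60246757 -0.1044344 ] 54.471923683154614 top [ 0.6067279  -0.10956175] 6.5725399241160565 scene [ 0.59413229 -0.09866029] 14.514440010261222
beaker [0.472 0.04 ] both [0.47547076 0.04328855] 40.19834862067462 top [0.47202363 0.04002208] 8.803337319220823 scene [0.48814981 0.04940291] 0.716865119092538
```

```bash
cat > ov.py <<'E'
from h import *
NOT=[[s*.042,-.18+62e-3+4e-3+.06*k+d,z] for k in range(5) for s in(-1,1) for d in(-.0145,.0145) for z in(.055,.041)]
def rackpts(p): return Z(p,np.array(NOT+[list(r) for r in RACK]+[[s*.037,e*.18,.055] for s in(-1,1) for e in(-1,1)]+[[s*.037,e*.18,.008] for s in(-1,1) for e in(-1,1)]))
def overlay(n,im,groups,crop,s,f):
    u0,v0,u1,v1=crop; c=cv2.resize(im[v0:v1,u0:u1,::-1],None,fx=s,fy=s,interpolation=cv2.INTER_CUBIC)
    c=cv2.convertScaleAbs(c,alpha=1.5)
    for P,col in groups:
        for u,v in proj(n,P): cv2.circle(c,(int((u+.5-u0)*s),int((v+.5-v0)*s)),1,col,-1)
    cv2.imwrite(f,c)
E
python3 - <<'E'
from ov import *
a=ctrl.camera("top"); b=ctrl.camera("scene")
B=[(.430,-.078),(.4745,.3212),(.430,.239)]; 
for off,nm in(((0,0),"A"),((.006,.003),"B")):
  g=[(rackpts([.6018+off[0],-.0127+off[1],.046]),(0,0,255))]+[(CAP+[x+off[0],y+off[1],0],(0,255,0)) for x,y in B]
  overlay("top",a,g,(200,175,400,315),4,f"pics/ovt{nm}.png"); overlay("scene",b,g,(190,130,400,250),3.8,f"pics/ovs{nm}.png")
E
```

```text
(no output)
```

View pics/ovtA.png

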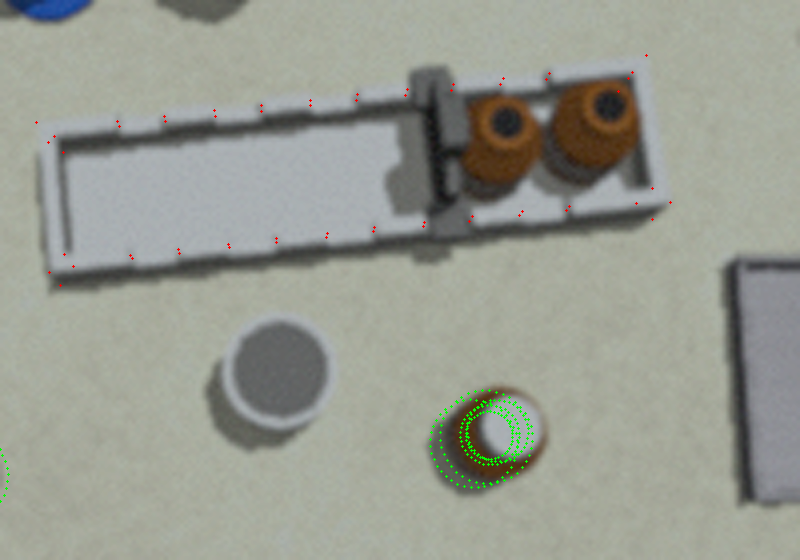

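View pics/ovsA.png

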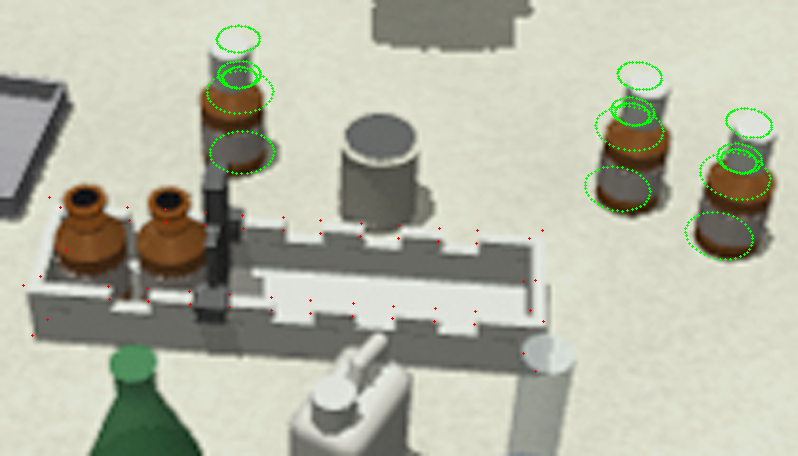

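View pics/ovsB.png

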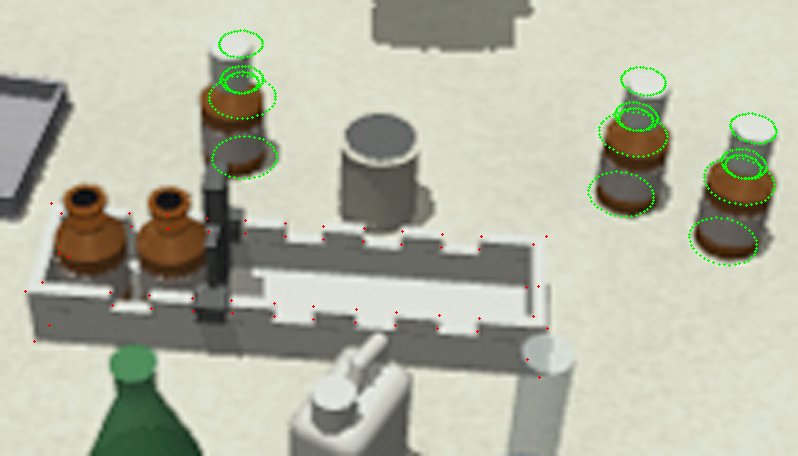

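```bash
cat > z8.py <<'E'
from h import *
def tile(n,im,cs,w,s,f):
    T=[]
    for u,v in cs:
        c=cv2.resize(im[v-w:v+w,u-w:u+w,::-1],None,fx=s,fy=s,interpolation=cv2.INTER_CUBIC); c=cv2.convertScaleAbs(c,alpha=1.5)
        for k in range(0,2*w,5):
            cv2.line(c,(k*s,0),(k*s,8 if k%10==0 else 4),(0,255,255),1);cv2.line(c,(0,k*s),(8 if k%10==0 else 4,k*s),(0,255,255),1)
            if k%10==0: cv2.putText(c,str(u-w+k),(k*s,18),0,.35,(0,0,255),1);cv2.putText(c,str(v-w+k),(10,k*s+4),0,.35,(255,0,0),1)
        T.append(c)
    cv2.imwrite(f,np.hstack(T))
E
python3 - <<'E'
from z8 import *
a=ctrl.camera("top"); b=ctrl.camera("scene")
tile("top",a,[(325,283),(151,279),(186,293)],20,6,"pics/t1.png")
tile("scene",b,[(251,158),(357,168),(384,179)],22,6,"pics/s1.png")
for n in INFO: print(n,proj(n,[[INFO[n]["origin"][0],INFO[n]["origin"][1],0]]))
E
```

```text
scene [[268.6077084  606.50829991]]
top [[268.46686349 311.70558035]]
```

View pics/t1.png

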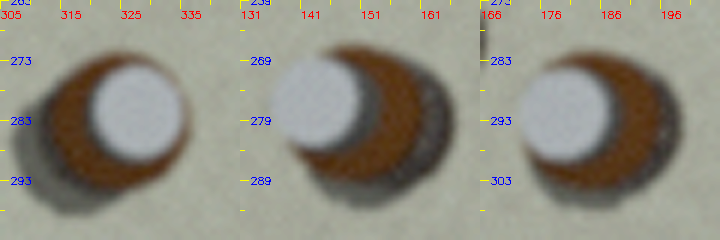

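View pics/s1.png

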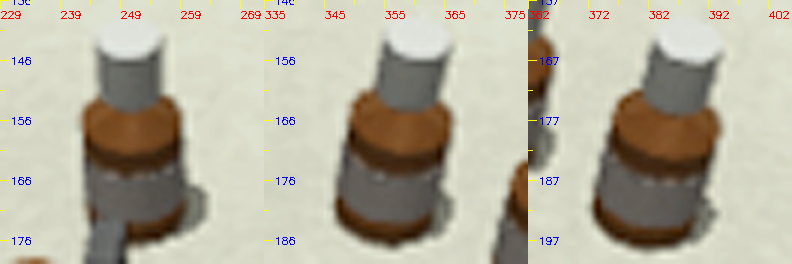

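```bash
python3 - <<'E'
from h import *
T=[(327.3,281.2),(143.2,275.3),(179.3,291.8)];S=[(249.8,142.2),(388,163.2),(360.3,152.2)]
for t,s in zip(T,S):
    print(unproj("top",[t],.12)[0].round(4),unproj("scene",[s],.12)[0].round(4))
    f=lambda p:np.r_[proj("top",[p])[0]-t,proj("scene",[p])[0]-s]
    from scipy.optimize import least_squares
    r=least_squares(f,[.45,0,.1]); print("  tri",r.x.round(4),r.fun.round(2))
E
```

```text
[ 0.4318 -0.0856  0.12  ] [ 0.4426 -0.0832  0.12  ]
  tri [ 0.4322 -0.0862  0.1118] [-0.23  0.04 -0.32 -0.04]
[0.472  0.3231 0.12  ] [0.4799 0.3248 0.12  ]
  tri [0.4727 0.3254 0.1137] [-0.28  0.   -0.37  0.04]
[0.4304 0.2434 0.12  ] [0.4416 0.2462 0.12  ]
  tri [0.4309 0.246  0.1112] [-0.41  0.02 -0.54  0.03]
```

```bash
python3 - <<'E'
from z8 import *
from ov import overlay
b=ctrl.camera("scene");o=ctrl.get_obs()
p=o["eef_pos"]; Rm=rot(o["eef_rot"]); print(proj("top",p[None]),proj("scene",p[None]),Rm.round(3))
P=np.array([p, p-Rm[:,0]*0, ])
overlay("scene",b,[(p[None],(0,0,255)),(np.array([[0,0,0],[0.1,0,0]]),(0,255,0))],(70,0,330,130),3,"pics/g.png")
E
```

```text
[[599.65314382 407.01727232]] [[124.72901535  51.18048101]] [[-0.959 -0.     0.282]
 [-0.282  0.    -0.959]
 [-0.    -1.    -0.   ]]
```

View pics/g.png

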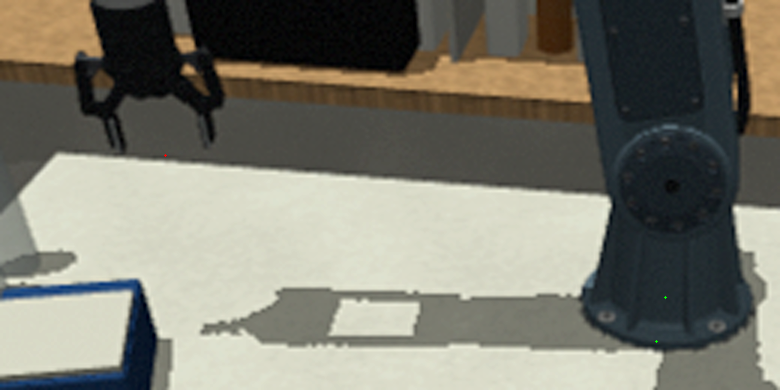

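```bash
python3 -m pendant '[0.036,0.04,0.002,0,0,6.3,0.0854,0.037,0.04,0.002,0,0,6.3,0.0854,0.037,0.04,0.002,0,0,6.4,0.0854,0.037,0.04,0.002,0,0,6.4,0.0854,0.037,0.04,0.002,0,0,6.4,0.0854,0.037,0.04,0.002,0,0,6.4,0.0854,0.037,0.04,0.002,0,0,6.4,0.0854,0.037,0.041,0.002,0,0,6.4,0.0854,0.037,0.041,0.002,0,0,6.4,0.0854,0.037,0.041,0.002,0,0,6.4,0.0854,0.037,0.041,0,0,0,6.4,0.0854,0.036,0.041,0,0,0,6,0.0854]'; python3 -m pendant '[0,0,0,0,0,0,0.0854,0,0,0,0,0,0,0.0854]'
python3 - <<'E'
from z8 import *
from ov import *
o=ctrl.get_obs();p=o["eef_pos"]; Rm=rot(o["eef_rot"]);print(p,Rm.round(3),o["wrist_force"])
a=ctrl.camera("top"); b=ctrl.camera("scene")
q=p+Rm[:,1]*-.013
P=np.array([p,q]+[q+s*Rm[:,2]*.0425+t*Rm[:,0]*.011 for s in(-1,1) for t in(-1,1)])
overlay("top",a,[(P,(0,0,255))],(200,130,400,270),4,"pics/g1.png")
overlay("scene",b,[(P,(0,0,255))],(150,60,350,220),3.7,"pics/g2.png")
E
```

```text
time_s: 2.95
eef_pos: [0.6053, -0.0652, 0.2515]
eef_rot: [0.512, -0.512, 0.488, -0.488]
wrist_force: [0.6, -0.4, 0.8]
opening: 0.998
time_s: 3.2
eef_pos: [0.6039, -0.0667, 0.2509]
eef_rot: [-0.511, 0.511, -0.489, 0.488]
wrist_force: [0.7, 0.5, 0.4]
opening: 1.001
[ 0.60385705 -0.06666471  0.25094614] [[ 0.045 -0.001  0.999]
 [-0.999 -0.     0.045]
 [ 0.    -1.    -0.001]] [0.70421654 0.5114694  0.442694  ]
```

View pics/g1.png

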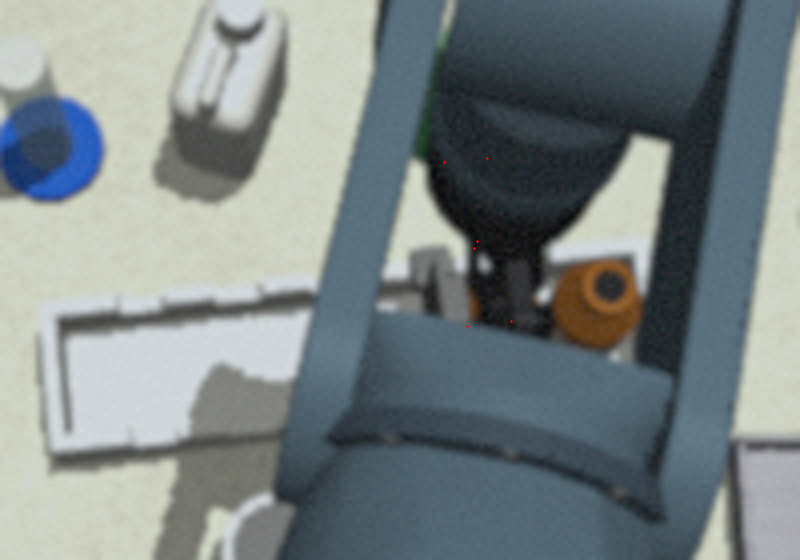

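View pics/g2.png

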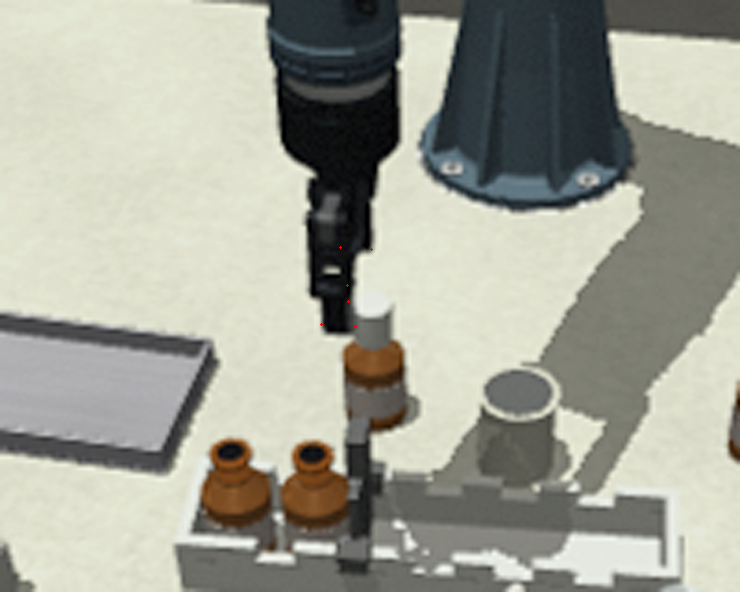

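```bash
python3 -m pendant '[0,0,-0.03,0,0,0,0.0854,0,0,-0.03,0,0,0,0.0854,0,0,-0.022,0,0,0,0.0854,0,0,0,0,0,0,0.0854,0,0,0,0,0,0,0.0854]'
python3 - <<'E'
from z8 import *
from ov import *
o=ctrl.get_obs();p=o["eef_pos"]; Rm=rot(o["eef_rot"]);print(p)
a=ctrl.camera("top"); b=ctrl.camera("scene")
q=p+Rm[:,1]*-.013
P=np.array([p,q]+[q+s*Rm[:,2]*.0425+t*Rm[:,0]*.011 for s in(-1,1) for t in(-1,1)])
STOP=np.r_[box(-.035,.035,-.004,.004,-.029,.063),box(-.015,.015,-.008,.008,.06,.1)]
S=Z([.6043,-.0666,.046],STOP,.041)
overlay("top",a,[(P,(0,0,255)),(S,(0,255,0))],(250,150,400,255),5,"pics/g1b.png")
overlay("scene",b,[(P,(0,0,255)),(S,(0,255,0))],(190,110,300,220),6,"pics/g2b.png")
E
```

```text
time_s: 3.92
eef_pos: [0.6045, -0.0676, 0.1706]
eef_rot: [0.511, -0.511, 0.488, -0.49]
wrist_force: [0.2, -0.3, -0.1]
opening: 0.997
[ 0.60451865 -0.0676361   0.17059541]
```

View pics/g1b.png

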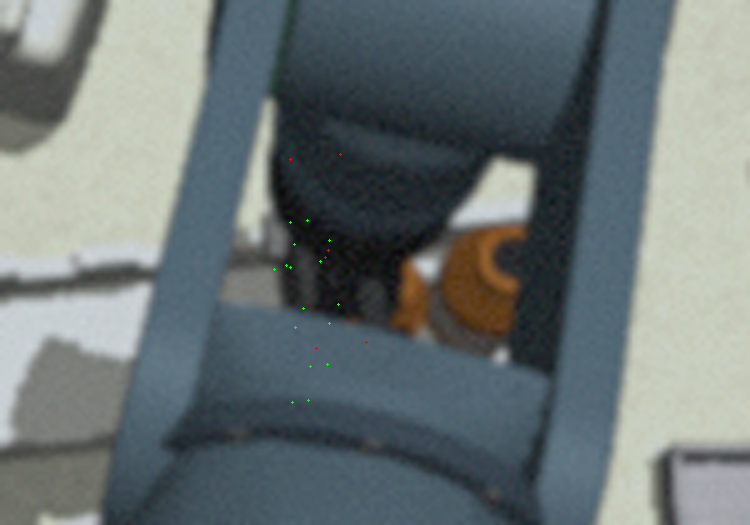

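View pics/g2b.png

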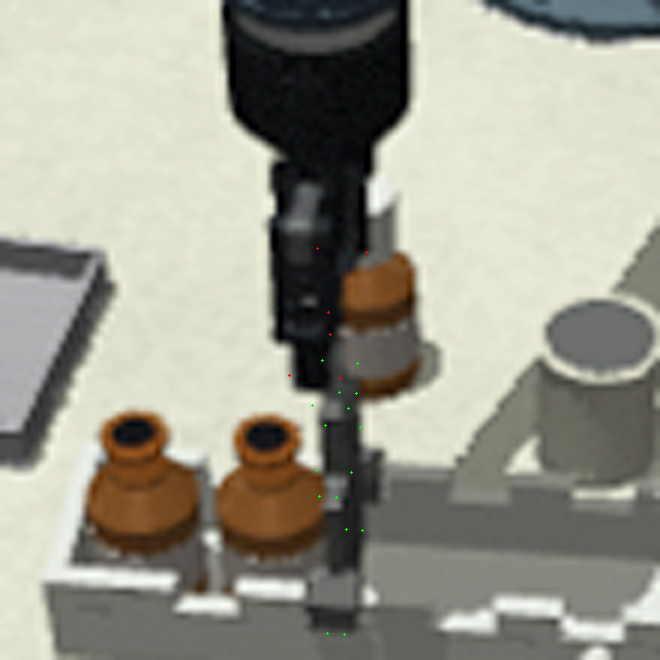

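```bash
cat >> ov.py <<'E'
EAR=[box(s*.036-.011,s*.036+.011,-.012,.012,0,.018) for s in(-1,1)]
STOPB=[box(-.035,.035,-.004,.004,-.029,.063),box(-.015,.015,-.008,.008,.06,.1)]+EAR
def lines(c,n,P,col,crop,s):
    u=proj(n,P); 
    for i in range(8):
        for b in(1,2,4):
            j=i^b
            if j>i: cv2.line(c,*[tuple(int(round(8*(u[k][t]+.5-crop[t])*s)) for t in(0,1)) for k in(i,j)],col,1,cv2.LINE_AA,3)
def wire(n,im,boxes,crop,s,f):
    u0,v0,u1,v1=crop; c=cv2.resize(im[v0:v1,u0:u1,::-1],None,fx=s,fy=s,interpolation=cv2.INTER_CUBIC); c=cv2.convertScaleAbs(c,alpha=1.5); d=c.copy()
    for P,col in boxes: lines(d,n,P,col,crop,s)
    cv2.imwrite(f,np.hstack([c,d]))
E
python3 - <<'E'
from ov import *
t=cv2.imread("pics/top0.png")[:,:,::-1]; s=cv2.imread("pics/scene0.png")[:,:,::-1]
S=[(Z([.6043,-.0666,.046],b,.041),(0,255,0)) for b in STOPB]
wire("top",t,S,(290,180,340,245),8,"pics/w1.png")
wire("scene",s,S,(222,160,272,225),8,"pics/w2.png")
E
```

```text
(no output)
```

View pics/w1.png

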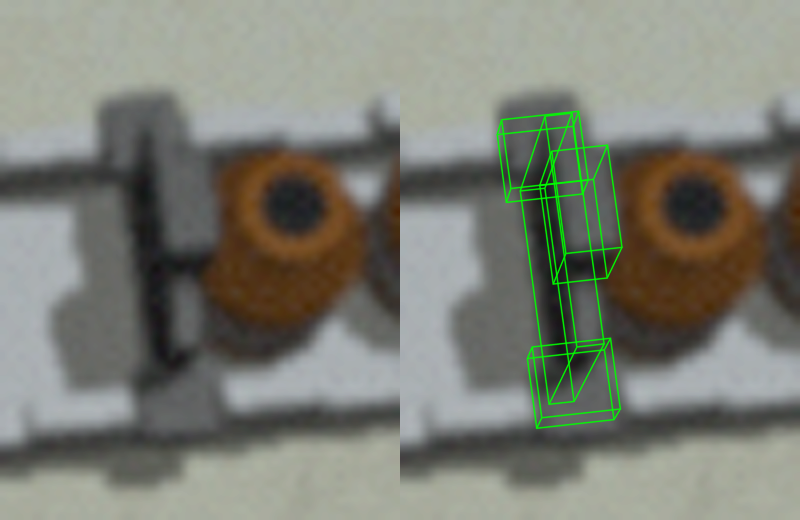

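View pics/w2.png

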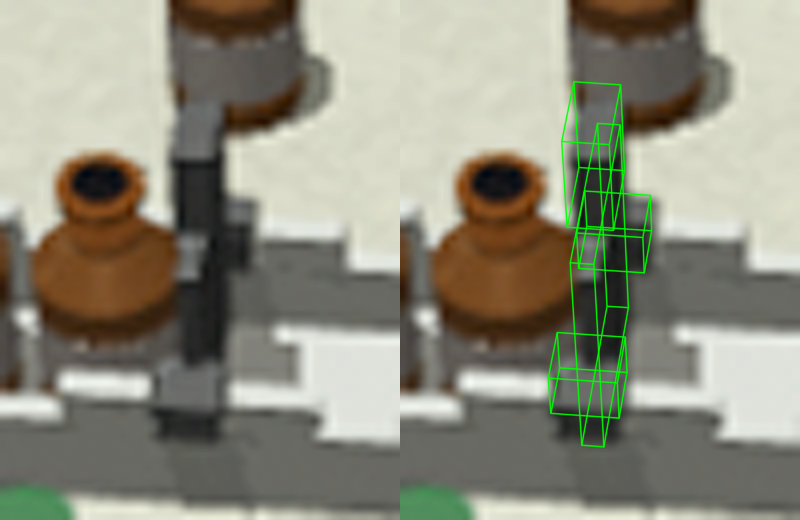

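```bash
python3 -m pendant '[0,0,-0.025,0,0,0,0.0854,0,0,-0.025,0,0,0,0.0854,0,0,-0.017,0,0,0,0.0854,0,0,0,0,0,0,0.0854,0,0,0,0,0,0,0.06,0,0,0,0,0,0,0.04,0,0,0,0,0,0,0.02,0,0,0,0,0,0,0.02,0,0,0,0,0,0,0.02,0,0,0,0,0,0,0.02]'

```

```text
time_s: 5.28
eef_pos: [0.6057, -0.0671, 0.1039]
eef_rot: [0.512, -0.51, 0.487, -0.49]
wrist_force: [3.9, 0.8, 6.0]
opening: 0.341
```

```bash
cat > rk.py <<'E'
from ov import *
from scipy.ndimage import map_coordinates
from scipy.optimize import least_squares
def edgefit(im,p0,segs,it=3,half=4,n="top"):
    g=cv2.GaussianBlur(im.astype(np.float32).mean(2),(0,0),.6); p=np.array(p0,float)
    for k in range(it):
        obs=[]
        for a,b,nrm in segs:  # endpoints local, outward-dir local (bright->dark along nrm)
            for t in np.linspace(0,1,40):
                l=np.array(a)*(1-t)+np.array(b)*t
                P=Z(p,np.array([l,l+np.array(nrm)*.001])); u=proj(n,P); d=(u[1]-u[0]); d/=np.linalg.norm(d)
                s=np.arange(-half,half+.01,.25); q=u[0]+s[:,None]*d
                v=map_coordinates(g,[q[:,1],q[:,0]],order=1); dv=-np.gradient(v,.25)
                i=dv.argmax()
                if dv[i]<8: continue
                w=np.clip(dv[max(0,i-3):i+4],0,None); obs.append((l,d,u[0]+d*(w*s[max(0,i-3):i+4]).sum()/w.sum()))
        f=lambda x:[float((proj(n,Z(x,l[None]))[0]-q)@d) for l,d,q in obs]
        r=least_squares(f,p,loss="soft_l1",f_scale=.3,x_scale=[.01,.01,.05]); p=r.x; e=np.array(f(p))
        print(p.round(4),len(obs),"med|e|",np.median(np.abs(e)).round(2))
    return p
E
python3 - <<'E'
from rk import *
t=cv2.imread("pics/top0.png")[:,:,::-1]
h=.055
segs=[([-.047,-.185,h],[-.047,.185,h],[-1,0,0]),([.037,.175,h],[.037,-.03,h],[-1,0,0]),([-.03,.18,h],[.03,.18,h],[0,-1,0]),([-.03,-.18,h],[.03,-.18,h],[0,1,0]),([-.04,-.19,h],[.04,-.19,h],[0,-1,0])]
for sg in (segs,segs[:4]): p=edgefit(t,[.6018,-.0127,.046],sg)
tr=[([-.075,-.1,.028],[-.075,.1,.028],[-1,0,0])]
wire("top",t,[(Z(p,RACK[:0]),0)] if 0 else [(Z(p,RACK),(0,255,0)),(Z(p,box(-.037,.037,-.18,.18,.008,.055)),(0,0,255))],(205,180,375,255),4,"pics/w3.png")
im=cv2.imread("pics/w3.png"); cv2.imwrite("pics/w3.png",im[:,im.shape[1]//2:])
E
```

```text
[ 0.6    -0.0126  0.0469] 159 med|e| 0.22
[ 0.6    -0.0126  0.0466] 159 med|e| 0.22
[ 0.6    -0.0126  0.0464] 159 med|e| 0.22
[ 0.6    -0.0126  0.0469] 159 med|e| 0.22
[ 0.6    -0.0126  0.0466] 159 med|e| 0.22
[ 0.6    -0.0126  0.0464] 159 med|e| 0.22
```

View pics/w3.png

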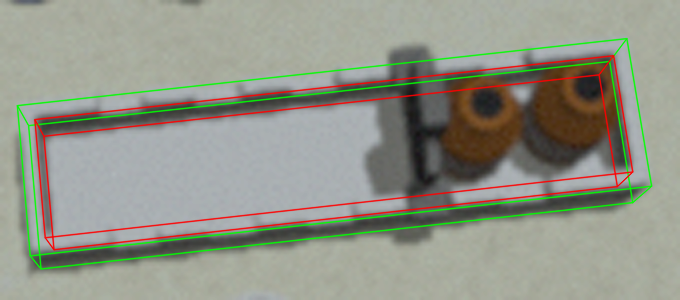

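```bash
python3 - <<'E'
from rk import *
t=cv2.imread("pics/top0.png")[:,:,::-1]
p=[.6,-.0126,.0464]
B=[(Z(p,RACK),(0,255,0)),(Z(p,box(-.037,.037,-.18,.18,.008,.055)),(0,0,255))]
wire("top",t,B,(335,180,380,235),8,"pics/w4.png")
wire("top",t,B,(203,195,250,255),8,"pics/w5.png")
E
```

```text
(no output)
```

View pics/w4.png

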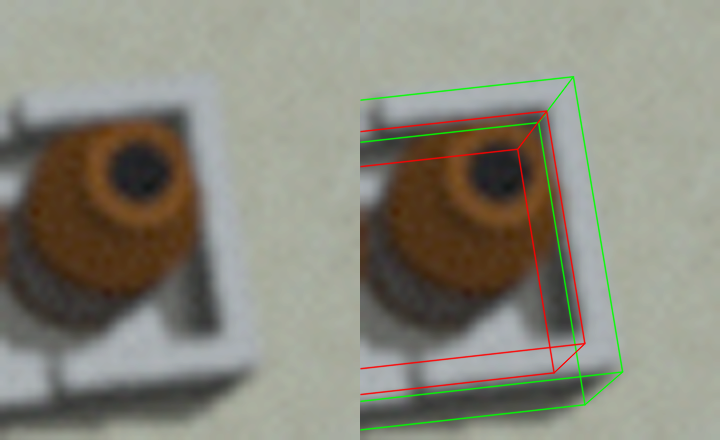

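View pics/w5.png

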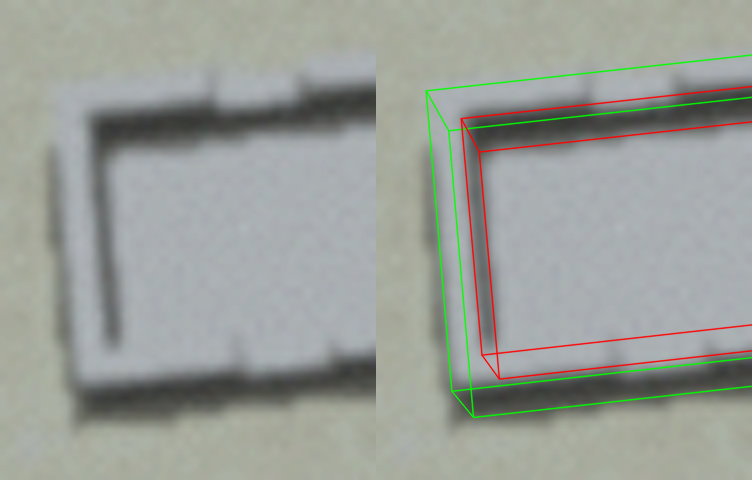

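```bash
python3 -m pendant '[0,0,0.01,0,0,0,0.02,0,0,0.015,0,0,0,0.02,0,0,0.02,0,0,0,0.02,0,0,0.015,0,0,0,0.02,0,0,0,0,0,0,0.02]'
python3 - <<'E'
from z8 import *
print(unproj("top",[[257,150]],.07),unproj("top",[[212,168]],.0),unproj("top",[[205,148]],.158),unproj("top",[[312,157]],.03))
b=ctrl.camera("scene"); tile("scene",b,[(245,180)],40,7,"pics/l1.png")
E
```

```text
time_s: 5.9
eef_pos: [0.605, -0.067, 0.1645]
eef_rot: [0.512, -0.511, 0.488, -0.49]
wrist_force: [0.8, -0.4, -0.8]
opening: 0.34
[[0.76996128 0.05168934 0.07      ]] [[0.75421311 0.1737573  0.        ]] [[0.74925032 0.17020831 0.158     ]] [[ 0.75651163 -0.08913846  0.03      ]]
```

View pics/l1.png

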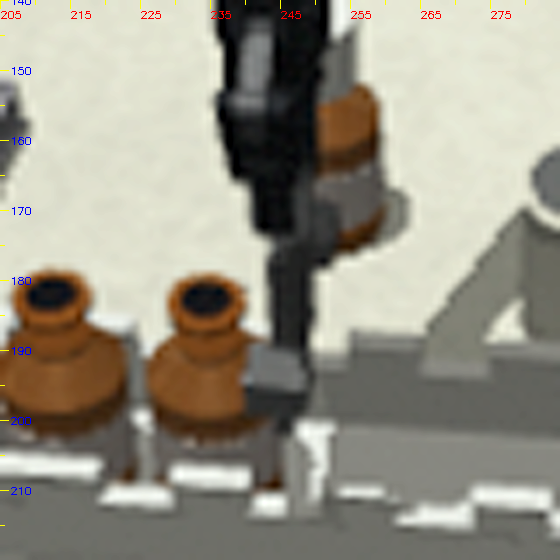

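```bash
python3 -m pendant '[-0.001,0.02,0,0,0,0,0.02,-0.0015,0.035,0,0,0,0,0.02,-0.002,0.035,0,0,0,0,0.02,-0.0015,0.035,0,0,0,0,0.02,-0.0015,0.035,0,0,0,0,0.02,-0.0008,0.02,0,0,0,0,0.02,0,0,0,0,0,0,0.02,0,0,0,0,0,0,0.02,0,0,0,0,0,0,0.02]'
python3 - <<'E'
from z8 import *
a=ctrl.camera("top");b=ctrl.camera("scene"); tile("scene",b,[(310,190)],35,8,"pics/l2.png");tile("top",a,[(240,215)],35,8,"pics/l3.png")
print(ctrl.get_obs()["eef_pos"])
E
```

```text
time_s: 7.08
eef_pos: [0.596, 0.1122, 0.1622]
eef_rot: [-0.511, 0.511, -0.489, 0.489]
wrist_force: [0.8, 0.6, -1.9]
opening: 0.34
[0.59596879 0.11230498 0.1622621 ]
```

View pics/l2.png

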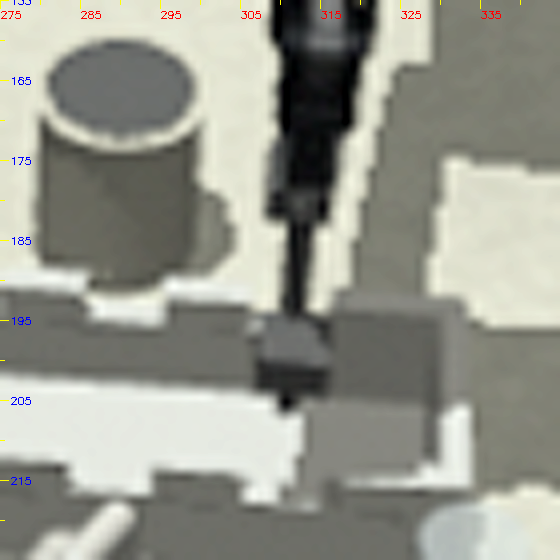

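View pics/l3.png

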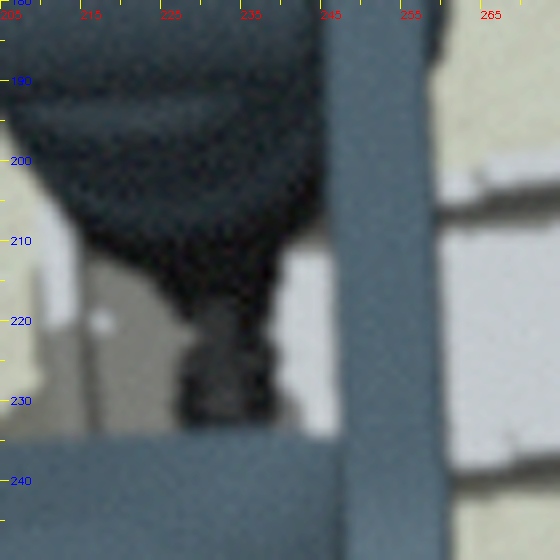

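```bash
python3 -m pendant '[0.0007,0.0007,-0.02,0,0,0,0.02,0,0,-0.02,0,0,0,0.02,0,0,-0.008,0,0,0,0.02,0,0,-0.004,0,0,0,0.02,0,0,0,0,0,0,0.02]';python3 -m pendant '[0,0,-0.004,0,0,0,0.02,0,0,0,0,0,0,0.02,0,0,0,0,0,0,0.02]'
```

```text
time_s: 7.8
eef_pos: [0.5962, 0.1141, 0.1099]
eef_rot: [-0.511, 0.511, -0.489, 0.488]
wrist_force: [0.0, -0.7, -1.8]
opening: 0.344
time_s: 8.18
eef_pos: [0.5966, 0.114, 0.1065]
eef_rot: [0.511, -0.511, 0.489, -0.489]
wrist_force: [-0.2, 0.3, -1.4]
opening: 0.342
```

```bash
python3 -m pendant '[0,0,-0.002,0,0,0,0.02,0,0,-0.001,0,0,0,0.02,0,0,0,0,0,0,0.02,0,0,0,0,0,0,0.02]'
```

```text
time_s: 8.68
eef_pos: [0.5967, 0.114, 0.1037]
eef_rot: [0.511, -0.511, 0.489, -0.489]
wrist_force: [-0.6, -0.0, 4.3]
opening: 0.344
```

```bash
python3 - <<'E'
from z8 import *
b=ctrl.camera("scene"); tile("scene",b,[(310,190)],35,8,"pics/l4.png")
E
```

```text
(no output)
```

View pics/l4.png

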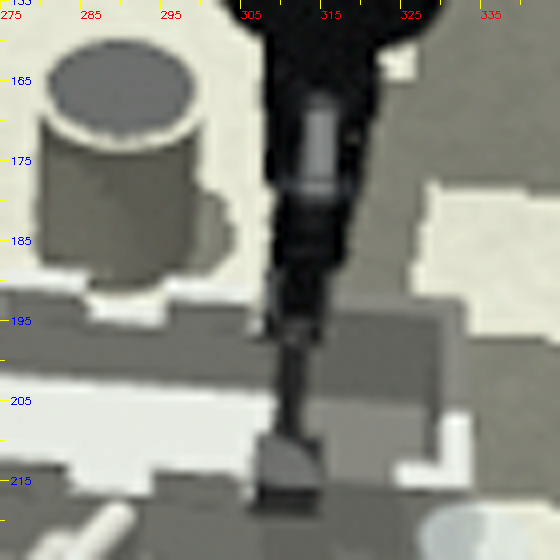

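```bash
python3 -m pendant '[0,0,0,0,0,0,0.03,0,0,0,0,0,0,0.045,0,0,0,0,0,0,0.06,0,0,0,0,0,0,0.06,0,0,0,0,0,0,0.06,0,0,0.02,0,0,0,0.06,0,0,0.04,0,0,0,0.06,0,0,0.04,0,0,0,0.06,-0.05,0,0,0,0,0,0.06,-0.05,0,0,0,0,0,0.06,-0.05,0.0,0,0,0,0,0.06,0,0,0,0,0,0,0.06]'
python3 - <<'E'
from z8 import *
a=ctrl.camera("top");b=ctrl.camera("scene")
cv2.imwrite("pics/t2.png",a[:,:,::-1]);cv2.imwrite("pics/s2.png",b[:,:,::-1])
tile("top",a,[(235,220),(340,208)],30,6,"pics/l5.png");tile("scene",b,[(310,195),(225,190)],30,6,"pics/l6.png")
print(unproj("top",[[351.75,201],[326.1,205.1]],.112))
E
```

```text
time_s: 10.22
eef_pos: [0.4437, 0.1144, 0.2041]
eef_rot: [-0.511, 0.511, -0.488, 0.488]
wrist_force: [-0.6, -0.2, 0.4]
opening: 0.701
[[ 0.61310898 -0.16160879  0.112     ]
 [ 0.60728371 -0.10088813  0.112     ]]
```

View pics/l5.png

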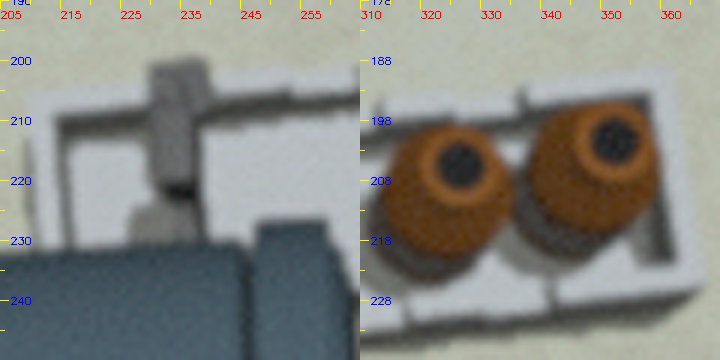

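View pics/l6.png

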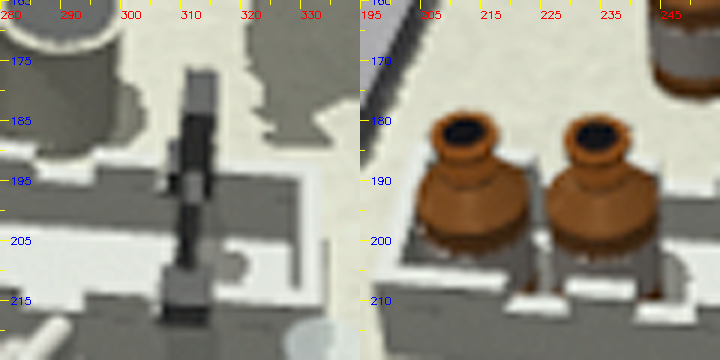

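```bash
python3 -m pendant '[0.02,-0.03,-0.005,0,0,0,0.06,0.035,-0.045,-0.005,0,0,0,0.06,0.035,-0.045,-0.005,0,0,0,0.06,0.035,-0.045,-0.005,0,0,0,0.06,0.035,-0.045,-0.005,0,0,0,0.06,0.0036,-0.005,-0.005,0,0,0,0.06,0,0,0,0,0,0,0.06,0,0,0,0,0,0,0.06]'
```

```text
time_s: 11.32
eef_pos: [0.61, -0.0999, 0.1734]
eef_rot: [0.511, -0.511, 0.489, -0.488]
wrist_force: [-0.3, -0.8, 0.5]
opening: 0.702
```

```bash
python3 -m pendant '[-0.002,-0.001,-0.03,0,0,0,0.06,0,0,-0.03,0,0,0,0.06,0,0,-0.021,0,0,0,0.06,0,0,0,0,0,0,0.06,0,0,0,0,0,0,0.04,0,0,0,0,0,0,0.02,0,0,0,0,0,0,0.015,0,0,0,0,0,0,0.015,0,0,0,0,0,0,0.015,0,0,0,0,0,0,0.015]'
```

```text
time_s: 12.58
eef_pos: [0.6091, -0.1022, 0.0943]
eef_rot: [0.512, -0.511, 0.488, -0.489]
wrist_force: [-2.8, 1.0, 6.0]
opening: 0.291
```

```bash
python3 -m pendant '[0,0,0.01,0,0,0,0.015,0,0,0.02,0,0,0,0.015,0,0,0.03,0,0,0,0.015,0,0,0.03,0,0,0,0.015,0,0,0,0,0,0,0.015]'
python3 - <<'E'
from z8 import *
b=ctrl.camera("scene"); tile("scene",b,[(225,180)],30,8,"pics/l7.png")
P=unproj("top",[(383.5,239.1),(466.5,238.5),(473.5,297),(385,299.5)],.028);print(P,P.mean(0))
E
```

```text
time_s: 13.2
eef_pos: [0.6104, -0.1028, 0.1865]
eef_rot: [0.512, -0.51, 0.486, -0.491]
wrist_force: [0.8, -0.9, -2.2]
opening: 0.29
[[ 0.53090967 -0.24740887  0.028     ]
 [ 0.51871724 -0.4531278   0.028     ]
 [ 0.37626625 -0.44608657  0.028     ]
 [ 0.38450655 -0.23261005  0.028     ]] [ 0.45259993 -0.34480832  0.028     ]
```

View pics/l7.png

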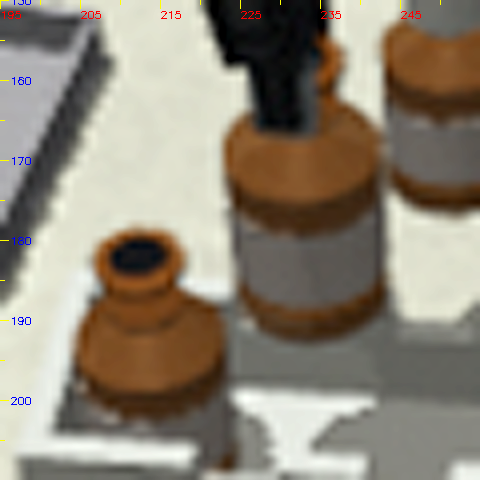

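```bash
python3 -m pendant '[0,0,0.04,0,0,0,0.015,-0.02,-0.027,0.01,0,0,0,0.015,-0.027,-0.05,0,0,0,0,0.015,-0.027,-0.05,0,0,0,0,0.015,-0.027,-0.05,0,0,0,0,0.015,-0.027,-0.05,0,0,0,0,0.015,-0.02,-0.04,0,0,0,0,0.015,-0.007,-0.02,0,0,0,0,0.015,0,0,0,0,0,0,0.015,0,0,0,0,0,0,0.015]'
```

```text
time_s: 14.5
eef_pos: [0.4536, -0.3875, 0.2316]
eef_rot: [0.512, -0.511, 0.489, -0.488]
wrist_force: [0.2, 0.5, -2.4]
opening: 0.285
```

Lower 0.13 first, then feel.

```bash
python3 -m pendant '[0,0,-0.045,0,0,0,0.015,0,0,-0.045,0,0,0,0.015,0,0,-0.03,0,0,0,0.015,0,0,-0.01,0,0,0,0.015,0,0,0,0,0,0,0.015,0,0,0,0,0,0,0.015]'; python3 - <<'E'
from z8 import *
b=ctrl.camera("scene"); tile("scene",b,[(170,150)],40,7,"pics/l8.png")
E
```

```text
time_s: 15.25
eef_pos: [0.4542, -0.3896, 0.1041]
eef_rot: [-0.511, 0.511, -0.487, 0.49]
wrist_force: [-0.2, -0.1, -2.5]
opening: 0.285
```

View pics/l8.png

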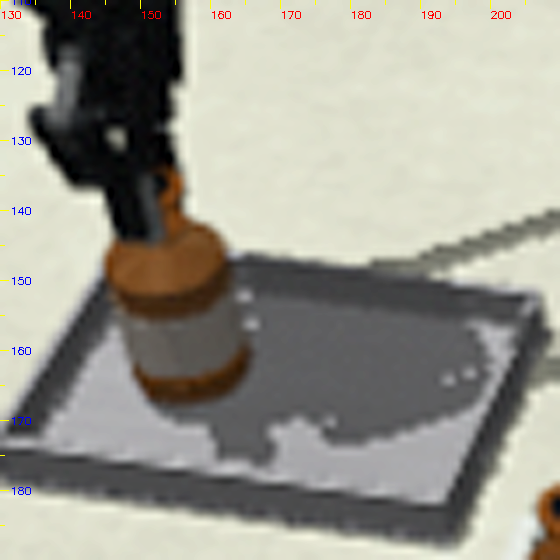

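```bash
python3 -m pendant '[0,0,-0.006,0,0,0,0.015,0,0,-0.003,0,0,0,0.015,0,0,0,0,0,0,0.015]';python3 -m pendant '[0,0,-0.002,0,0,0,0.015,0,0,-0.002,0,0,0,0.015,0,0,0,0,0,0,0.015]'
```

```text
time_s: 15.68
eef_pos: [0.4529, -0.3888, 0.0929]
eef_rot: [0.511, -0.511, 0.489, -0.488]
wrist_force: [-0.5, -0.6, -2.5]
opening: 0.287
time_s: 16.05
eef_pos: [0.4534, -0.39, 0.0914]
eef_rot: [-0.511, 0.511, -0.488, 0.489]
wrist_force: [-3.5, 2.8, 11.3]
opening: 0.289
```

```bash
python3 -m pendant '[0,0,0.001,0,0,0,0.025,0,0,0,0,0,0,0.04,0,0,0,0,0,0,0.06,0,0,0,0,0,0,0.06,0,0,0.03,0,0,0,0.06,0,0,0.045,0,0,0,0.06,0.01,0.015,0.02,0,0,0,0.06,0.035,0.05,0,0,0,0,0.06,0.035,0.05,0,0,0,0,0.06,0.035,0.05,0,0,0,0,0.06,0.035,0.05,0,0,0,0,0.06,0.01,0.013,-0.01,0,0,0,0.06]';python3 -m pendant '[0,0,0,0,0,0,0.06,0,0,0,0,0,0,0.06]'
python3 - <<'E'
from z8 import *
b=ctrl.camera("scene"); tile("scene",b,[(170,155),(215,190)],30,6,"pics/l9.png")
E
```

```text
time_s: 17.55
eef_pos: [0.615, -0.1564, 0.1751]
eef_rot: [0.513, -0.512, 0.487, -0.488]
wrist_force: [0.1, -0.2, -0.8]
opening: 0.702
time_s: 17.8
eef_pos: [0.6122, -0.1619, 0.1747]
eef_rot: [-0.511, 0.511, -0.489, 0.489]
wrist_force: [-0.3, -0.4, -0.1]
opening: 0.704
```

View pics/l9.png

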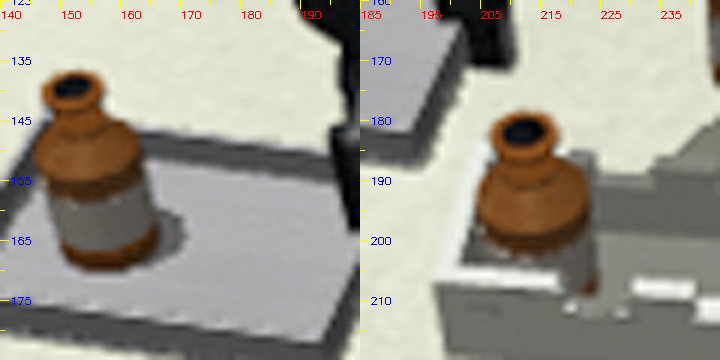

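```bash
python3 -m pendant '[0,0,-0.03,0,0,0,0.06,0,0,-0.03,0,0,0,0.06,0,0,-0.022,0,0,0,0.06,0,0,0,0,0,0,0.06,0,0,0,0,0,0,0.04,0,0,0,0,0,0,0.02,0,0,0,0,0,0,0.015,0,0,0,0,0,0,0.015,0,0,0,0,0,0,0.015,0,0,0,0,0,0,0.015]';python3 -m pendant '[0,0,0.01,0,0,0,0.015,0,0,0.02,0,0,0,0.015,0,0,0.03,0,0,0,0.015,0,0,0.04,0,0,0,0.015,0,0,0.02,0,0,0,0.015,0,0,0,0,0,0,0.015]'
```

```text
time_s: 19.1
eef_pos: [0.6144, -0.1617, 0.0952]
eef_rot: [0.511, -0.511, 0.487, -0.49]
wrist_force: [0.2, -1.0, 6.1]
opening: 0.285
time_s: 19.85
eef_pos: [0.6141, -0.1614, 0.2155]
eef_rot: [0.512, -0.511, 0.487, -0.49]
wrist_force: [0.8, 0.5, -2.9]
opening: 0.285
```

```bash
python3 -m pendant '[-0.02,-0.016,0,0,0,0,0.015,-0.04,-0.034,0,0,0,0,0.015,-0.04,-0.034,0,0,0,0,0.015,-0.04,-0.034,0,0,0,0,0.015,-0.019,-0.016,0,0,0,0,0.015,0,0,-0.02,0,0,0,0.015,0,0,-0.04,0,0,0,0.015,0,0,-0.04,0,0,0,0.015,0,0,-0.01,0,0,0,0.015,0,0,0,0,0,0,0.015,0,0,0,0,0,0,0.015]'; python3 - <<'E'
from z8 import *
b=ctrl.camera("scene"); tile("scene",b,[(170,155)],40,7,"pics/l10.png")
E
```

```text
time_s: 21.22
eef_pos: [0.455, -0.2958, 0.1048]
eef_rot: [-0.511, 0.511, -0.488, 0.489]
wrist_force: [-0.3, 1.2, -1.3]
opening: 0.286
```

View pics/l10.png

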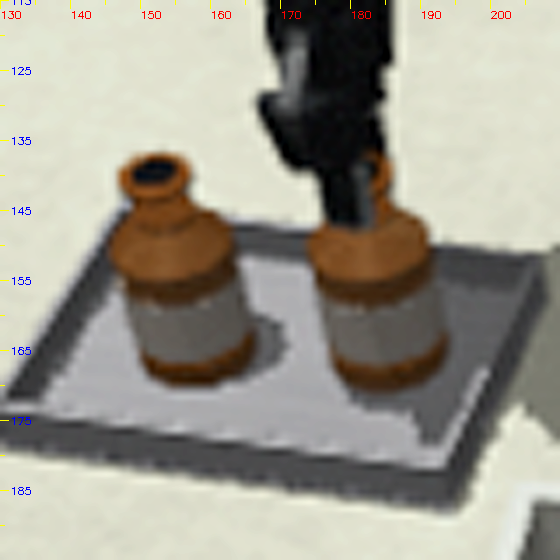

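```bash
python3 -m pendant '[0,0,-0.007,0,0,0,0.015,0,0,-0.004,0,0,0,0.015,0,0,-0.001,0,0,0,0.015,0,0,0,0,0,0,0.015]';
```

```text
time_s: 21.78
eef_pos: [0.4545, -0.2952, 0.0922]
eef_rot: [-0.511, 0.511, -0.488, 0.489]
wrist_force: [-1.2, 1.4, 5.8]
opening: 0.286
```

```bash
python3 -m pendant '[0,0,0.001,0,0,0,0.025,0,0,0,0,0,0,0.04,0,0,0,0,0,0,0.06,0,0,0,0,0,0,0.06,0,0,0.03,0,0,0,0.06,0,0,0.045,0,0,0,0.06,0,0,0.04,0,0,0,0.06,0,0,0,0,0,0,0.06]'
python3 - <<'E'
from z8 import *
a=ctrl.camera("top");b=ctrl.camera("scene"); cv2.imwrite("pics/t3.png",a[:,:,::-1]);cv2.imwrite("pics/s3.png",b[:,:,::-1])
tile("top",a,[(325,283),(151,279),(186,293)],20,6,"pics/t3z.png")
E
```

```text
time_s: 22.78
eef_pos: [0.4559, -0.2968, 0.2114]
eef_rot: [-0.511, 0.511, -0.486, 0.491]
wrist_force: [-0.1, 0.1, 0.2]
opening: 0.707
```

View pics/t3.png

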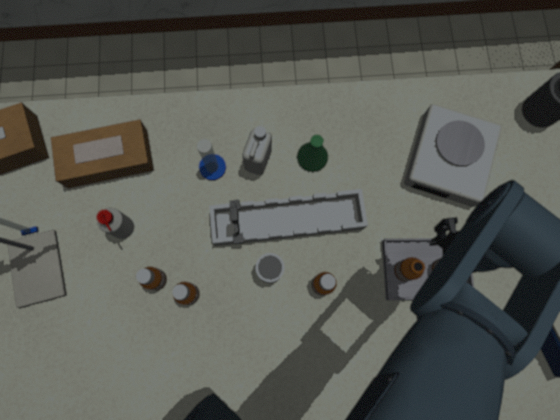

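View pics/t3z.png

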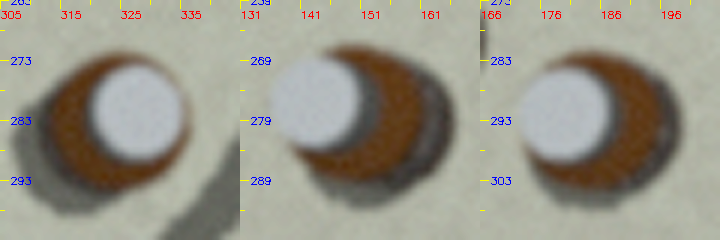

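View pics/s3.png

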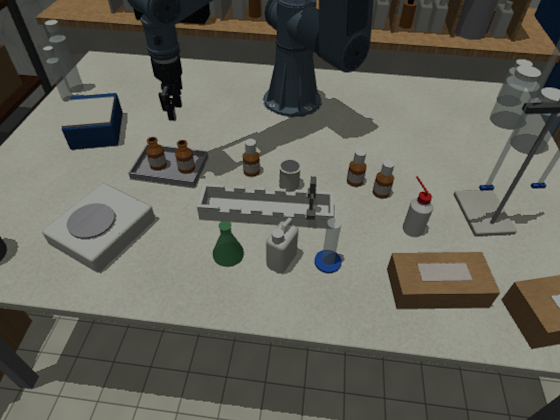

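```bash
python3 -m pendant '[-0.003,0.03,-0.005,0,0,0,0.065,-0.005,0.05,-0.005,0,0,0,0.065,-0.005,0.05,-0.01,0,0,0,0.065,-0.005,0.05,-0.01,0,0,0,0.065,-0.005,0.031,-0.01,0,0,0,0.065,0,0,0,0,0,0,0.065,0,0,0,0,0,0,0.065]'
```

```text
time_s: 23.75
eef_pos: [0.431, -0.0843, 0.1668]
eef_rot: [-0.511, 0.511, -0.489, 0.488]
wrist_force: [-0.4, -0.3, 0.7]
opening: 0.758
```

```bash
python3 -m pendant '[0.001,-0.001,-0.03,0,0,0,0.065,0,0,-0.03,0,0,0,0.065,0,0,-0.018,0,0,0,0.065,0,0,0,0,0,0,0.065,0,0,0,0,0,0,0.045,0,0,0,0,0,0,0.025,0,0,0,0,0,0,0.02,0,0,0,0,0,0,0.02,0,0,0,0,0,0,0.02,0,0,0,0,0,0,0.02]'
```

```text
time_s: 25.0
eef_pos: [0.4333, -0.0856, 0.0905]
eef_rot: [0.511, -0.511, 0.488, -0.49]
wrist_force: [0.4, -1.0, 6.6]
opening: 0.381
```

```bash
python3 -m pendant '[0,0,0.015,0,0,0,0.02,0,0,0.03,0,0,0,0.02,0,0,0.045,0,0,0,0.02,0,0,0.02,0,0,0,0.02,0.025,-0.011,0,0,0,0,0.02,0.05,-0.022,0,0,0,0,0.02,0.05,-0.022,0,0,0,0,0.02,0.04,-0.017,0,0,0,0,0.02,0.0106,-0.0049,0,0,0,0,0.02,0,0,0,0,0,0,0.02,0,0,0,0,0,0,0.02]'
python3 - <<'E'
from z8 import *
b=ctrl.camera("scene"); tile("scene",b,[(215,180)],40,7,"pics/l11.png")
E
```

```text
time_s: 26.38
eef_pos: [0.6065, -0.161, 0.1992]
eef_rot: [-0.511, 0.511, -0.489, 0.488]
wrist_force: [0.4, -0.1, -1.9]
opening: 0.378
```

View pics/l11.png

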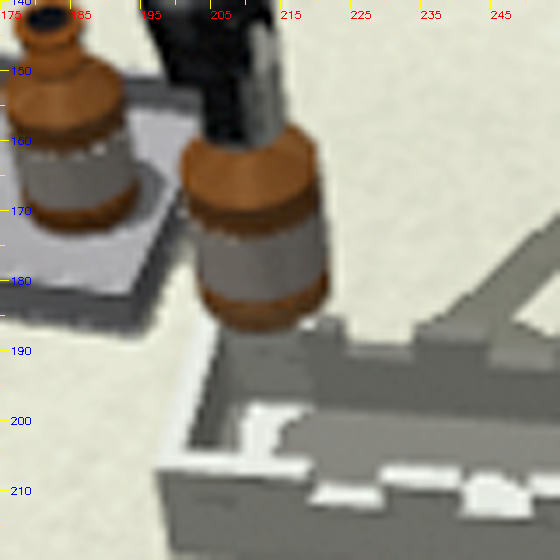

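```bash
python3 -m pendant '[0.002,0,-0.03,0,0,0,0.02,0,0,-0.03,0,0,0,0.02,0,0,-0.02,0,0,0,0.02,0,0,-0.01,0,0,0,0.02,0,0,0,0,0,0,0.02,0,0,0,0,0,0,0.02]';python3 -m pendant '[0,0,-0.005,0,0,0,0.02,0,0,-0.003,0,0,0,0.02,0,0,0,0,0,0,0.02,0,0,0,0,0,0,0.02]'
```

```text
time_s: 27.18
eef_pos: [0.6105, -0.1622, 0.1106]
eef_rot: [0.511, -0.511, 0.488, -0.489]
wrist_force: [-0.4, -0.5, -2.0]
opening: 0.38
time_s: 27.68
eef_pos: [0.6097, -0.1619, 0.1013]
eef_rot: [-0.511, 0.511, -0.489, 0.489]
wrist_force: [-0.1, 0.2, -3.2]
opening: 0.375
```

```bash
python3 -m pendant '[0,0,-0.003,0,0,0,0.02,0,0,-0.001,0,0,0,0.02,0,0,0,0,0,0,0.02]'
```

```text
time_s: 28.05
eef_pos: [0.6102, -0.1621, 0.0985]
eef_rot: [0.511, -0.511, 0.488, -0.489]
wrist_force: [-2.2, 1.3, 4.2]
opening: 0.38
```

```bash
python3 -m pendant '[0,0,0.001,0,0,0,0.03,0,0,0,0,0,0,0.045,0,0,0,0,0,0,0.065,0,0,0,0,0,0,0.065,0,0,0.03,0,0,0,0.065,0,0,0.045,0,0,0,0.065,0,0,0.025,0,0,0,0.065,-0.01,0.02,0,0,0,0,0.065,-0.02,0.045,0,0,0,0,0.065,-0.02,0.045,0,0,0,0,0.065,-0.02,0.045,0,0,0,0,0.065,-0.02,0.045,0,0,0,0,0.065]'
python3 - <<'E'
from z8 import *
a=ctrl.camera("top");b=ctrl.camera("scene"); tile("scene",b,[(220,190)],30,9,"pics/l12.png")
tile("top",a,[(151,279),(186,293),(345,210)],20,6,"pics/t4z.png")
E
```

```text
time_s: 29.55
eef_pos: [0.519, 0.0394, 0.1984]
eef_rot: [0.511, -0.511, 0.489, -0.489]
wrist_force: [0.1, 0.4, 0.1]
opening: 0.761
```

View pics/l12.png

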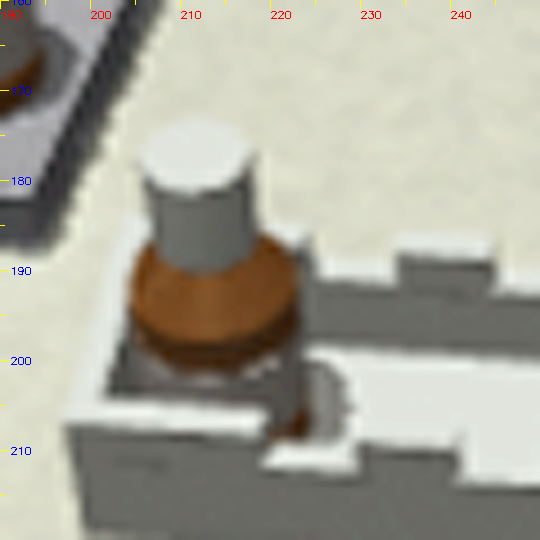

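View pics/t4z.png

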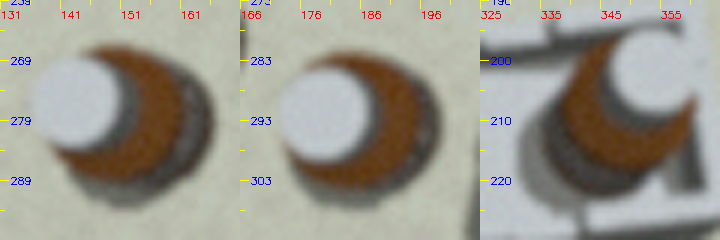

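```bash
python3 -m pendant '[-0.02,0.045,0,0,0,0,0.065,-0.02,0.045,0,0,0,0,0.065,-0.02,0.045,0,0,0,0,0.065,-0.02,0.045,-0.01,0,0,0,0.065,-0.008,0.024,-0.02,0,0,0,0.065,0,0,0,0,0,0,0.065,0,0,0,0,0,0,0.065]'
```

```text
time_s: 30.52
eef_pos: [0.4326, 0.2414, 0.1688]
eef_rot: [0.511, -0.511, 0.488, -0.489]
wrist_force: [0.4, -0.5, 0.0]
opening: 0.761
```

```bash
python3 -m pendant '[-0.0005,0.002,-0.03,0,0,0,0.065,0,0,-0.03,0,0,0,0.065,0,0,-0.018,0,0,0,0.065,0,0,0,0,0,0,0.065,0,0,0,0,0,0,0.045,0,0,0,0,0,0,0.025,0,0,0,0,0,0,0.02,0,0,0,0,0,0,0.02,0,0,0,0,0,0,0.02,0,0,0,0,0,0,0.02]'
```

```text
time_s: 31.78
eef_pos: [0.4328, 0.2443, 0.092]
eef_rot: [0.512, -0.51, 0.488, -0.489]
wrist_force: [1.1, -1.7, 6.7]
opening: 0.377
```

```bash
python3 -m pendant '[0,0,0.015,0,0,0,0.02,0,0,0.03,0,0,0,0.02,0,0,0.045,0,0,0,0.02,0,0,0.02,0,0,0,0.02,0.01,-0.02,0,0,0,0,0.02,0.02,-0.045,0,0,0,0,0.02,0.02,-0.045,0,0,0,0,0.02,0.02,-0.045,0,0,0,0,0.02,0.025,-0.05,0,0,0,0,0.02,0.025,-0.05,0,0,0,0,0.02,0.025,-0.05,0,0,0,0,0.02,0.02,-0.03,0,0,0,0,0.02]';python3 -m pendant '[0.008,-0.011,0,0,0,0,0.02,0,0,0,0,0,0,0.02,0,0,0,0,0,0,0.02]'
python3 - <<'E'
from z8 import *
b=ctrl.camera("scene"); tile("scene",b,[(230,180)],40,7,"pics/l13.png")
E
```

```text
time_s: 33.28
eef_pos: [0.5966, -0.0933, 0.2007]
eef_rot: [-0.511, 0.511, -0.489, 0.489]
wrist_force: [0.2, 0.0, -2.3]
opening: 0.378
time_s: 33.65
eef_pos: [0.6035, -0.1004, 0.2002]
eef_rot: [-0.511, 0.511, -0.489, 0.488]
wrist_force: [0.2, 0.6, -2.1]
opening: 0.377
```

View pics/l13.png

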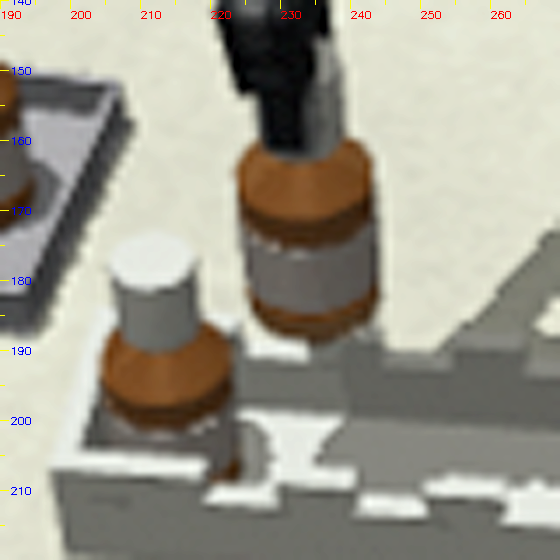

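```bash
python3 -m pendant '[0.002,-0.0015,-0.03,0,0,0,0.02,0,0,-0.03,0,0,0,0.02,0,0,-0.02,0,0,0,0.02,0,0,-0.01,0,0,0,0.02,0,0,0,0,0,0,0.02,0,0,0,0,0,0,0.02]';python3 -m pendant '[0,0,-0.005,0,0,0,0.02,0,0,-0.003,0,0,0,0.02,0,0,0,0,0,0,0.02,0,0,0,0,0,0,0.02]'
```

```text
time_s: 34.45
eef_pos: [0.6071, -0.1036, 0.1116]
eef_rot: [0.511, -0.511, 0.488, -0.489]
wrist_force: [1.1, 0.5, -2.5]
opening: 0.377
time_s: 34.95
eef_pos: [0.6063, -0.1034, 0.1023]
eef_rot: [-0.511, 0.511, -0.489, 0.489]
wrist_force: [0.0, 0.4, -2.3]
opening: 0.38
```

```bash
python3 -m pendant '[0,0,-0.003,0,0,0,0.02,0,0,-0.001,0,0,0,0.02,0,0,0,0,0,0,0.02]'
```

```text
time_s: 35.33
eef_pos: [0.6068, -0.1037, 0.1]
eef_rot: [0.511, -0.511, 0.488, -0.489]
wrist_force: [-3.0, 0.5, 7.9]
opening: 0.377
```

```bash
python3 -m pendant '[0,0,0.001,0,0,0,0.03,0,0,0,0,0,0,0.045,0,0,0,0,0,0,0.065,0,0,0,0,0,0,0.065,0,0,0.03,0,0,0,0.065,0,0,0.045,0,0,0,0.065,0,0,0.025,0,0,0,0.065,-0.02,0.01,0,0,0,0,0.065,-0.03,0.04,0,0,0,0,0.065,-0.03,0.045,0,0,0,0,0.065,-0.03,0.045,0,0,0,0,0.065,0,0,0,0,0,0,0.065]'
python3 - <<'E'
from z8 import *
a=ctrl.camera("top");b=ctrl.camera("scene"); tile("scene",b,[(230,190)],30,9,"pics/l14.png")
tile("top",a,[(151,279),(340,210)],25,7,"pics/t5z.png")
E
```

```text
time_s: 36.83
eef_pos: [0.4943, 0.0393, 0.1992]
eef_rot: [0.512, -0.512, 0.488, -0.487]
wrist_force: [0.3, -0.3, -0.0]
opening: 0.764
```

View pics/l14.png

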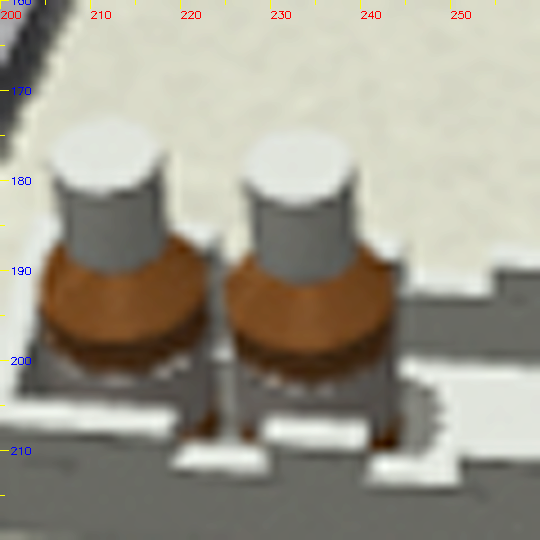

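View pics/t5z.png

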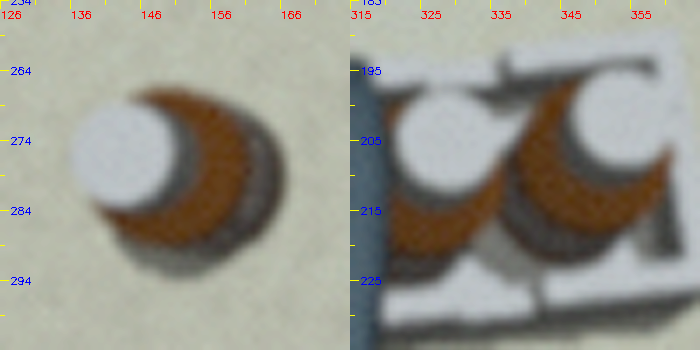

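```bash
python3 -m pendant '[-0.003,0.03,0,0,0,0,0.065,-0.004,0.05,0,0,0,0,0.065,-0.004,0.055,0,0,0,0,0.065,-0.004,0.055,-0.01,0,0,0,0.065,-0.004,0.055,-0.01,0,0,0,0.065,-0.003,0.039,-0.01,0,0,0,0.065,0,0,0,0,0,0,0.065,0,0,0,0,0,0,0.065]'
```

```text
time_s: 37.92
eef_pos: [0.4752, 0.3196, 0.1691]
eef_rot: [-0.511, 0.511, -0.489, 0.489]
wrist_force: [0.1, -0.0, -0.4]
opening: 0.76
```

```bash
python3 -m pendant '[-0.002,0.0035,-0.03,0,0,0,0.065,0,0,-0.03,0,0,0,0.065,0,0,-0.018,0,0,0,0.065,0,0,0,0,0,0,0.065,0,0,0,0,0,0,0.045,0,0,0,0,0,0,0.025,0,0,0,0,0,0,0.02,0,0,0,0,0,0,0.02,0,0,0,0,0,0,0.02,0,0,0,0,0,0,0.02]'
```

```text
time_s: 39.17
eef_pos: [0.4733, 0.3246, 0.093]
eef_rot: [0.512, -0.51, 0.488, -0.489]
wrist_force: [-0.9, -1.8, 5.9]
opening: 0.38
```

```bash
python3 -m pendant '[0,0,0.015,0,0,0,0.02,0,0,0.03,0,0,0,0.02,0,0,0.045,0,0,0,0.02,0,0,0.03,0,0,0,0.02,0,-0.02,0,0,0,0,0.02,0,-0.04,0,0,0,0,0.02,0,-0.05,0,0,0,0,0.02,0,-0.05,0,0,0,0,0.02,0,-0.05,0,0,0,0,0.02,0,-0.05,0,0,0,0,0.02,0,-0.04,0,0,0,0,0.02,0.02,-0.02,0,0,0,0,0.02]';python3 -m pendant '[0.04,-0.018,0,0,0,0,0.02,0.04,-0.018,0,0,0,0,0.02,0.028,-0.011,0,0,0,0,0.02,0,0,0,0,0,0,0.02,0,0,0,0,0,0,0.02,0,0,0,0,0,0,0.02]'
python3 - <<'E'
from z8 import *
b=ctrl.camera("scene"); tile("scene",b,[(240,180)],40,7,"pics/l15.png")
E
```

```text
time_s: 40.67
eef_pos: [0.4899, 0.0016, 0.2095]
eef_rot: [-0.51, 0.511, -0.49, 0.488]
wrist_force: [-0.3, 0.5, -3.1]
opening: 0.378
time_s: 41.42
eef_pos: [0.599, -0.0426, 0.2108]
eef_rot: [-0.511, 0.511, -0.489, 0.488]
wrist_force: [0.7, 0.3, -2.7]
opening: 0.377
```

View pics/l15.png

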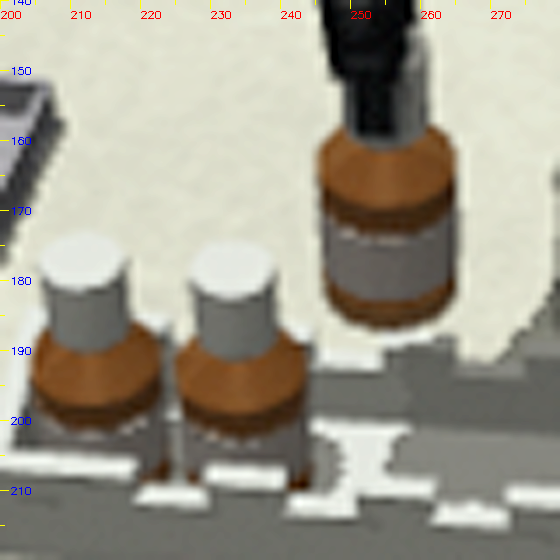

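```bash
python3 -m pendant '[0.004,0,-0.03,0,0,0,0.02,0,0,-0.03,0,0,0,0.02,0,0,-0.03,0,0,0,0.02,0,0,-0.01,0,0,0,0.02,0,0,0,0,0,0,0.02,0,0,0,0,0,0,0.02]';python3 -m pendant '[0,0,-0.005,0,0,0,0.02,0,0,-0.003,0,0,0,0.02,0,0,0,0,0,0,0.02,0,0,0,0,0,0,0.02]'
```

```text
time_s: 42.22
eef_pos: [0.6053, -0.0431, 0.113]
eef_rot: [0.512, -0.511, 0.488, -0.489]
wrist_force: [0.3, 0.4, -2.1]
opening: 0.377
time_s: 42.72
eef_pos: [0.6042, -0.0429, 0.1033]
eef_rot: [-0.511, 0.511, -0.489, 0.489]
wrist_force: [0.4, 0.3, -2.4]
opening: 0.376
```

```bash
python3 -m pendant '[0,-0.0015,-0.003,0,0,0,0.02,0,0,-0.001,0,0,0,0.02,0,0,0,0,0,0,0.02]'
```

```text
time_s: 43.1
eef_pos: [0.6048, -0.0445, 0.1011]
eef_rot: [0.511, -0.511, 0.488, -0.489]
wrist_force: [-2.8, 0.5, 8.0]
opening: 0.377
```

```bash
python3 -m pendant '[0,0,0.001,0,0,0,0.03,0,0,0,0,0,0,0.045,0,0,0,0,0,0,0.06,0,0,0,0,0,0,0.06,0,0,0.03,0,0,0,0.06,0,0,0.045,0,0,0,0.06,0,0,0.025,0,0,0,0.06,-0.04,0.04,0,0,0,0,0.06,-0.04,0.05,0,0,0,0,0.06,-0.04,0.04,0,0,0,0,0.06,0,0.02,0,0,0,0,0.06,0,0,0,0,0,0,0.06]'
python3 - <<'E'
from z8 import *
a=ctrl.camera("top");b=ctrl.camera("scene"); cv2.imwrite("pics/t6.png",a[:,:,::-1]);cv2.imwrite("pics/s6.png",b[:,:,::-1])
tile("scene",b,[(235,190),(305,195)],30,6,"pics/l16.png")
tile("top",a,[(235,220),(315,210)],30,6,"pics/t6z.png")
E
```

```text
time_s: 44.6
eef_pos: [0.4849, 0.1056, 0.2006]
eef_rot: [0.512, -0.512, 0.488, -0.488]
wrist_force: [-0.2, -0.3, -0.1]
opening: 0.702
```

View pics/l16.png

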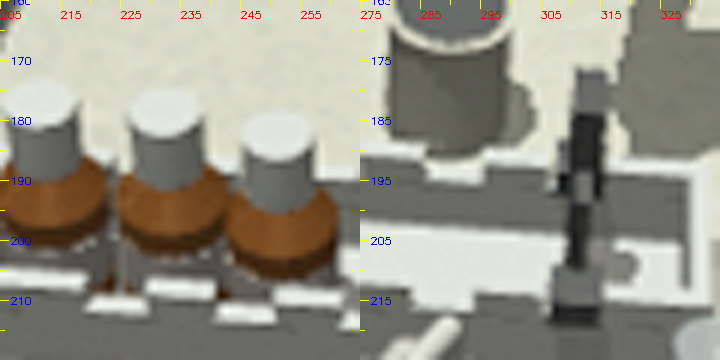

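View pics/t6z.png

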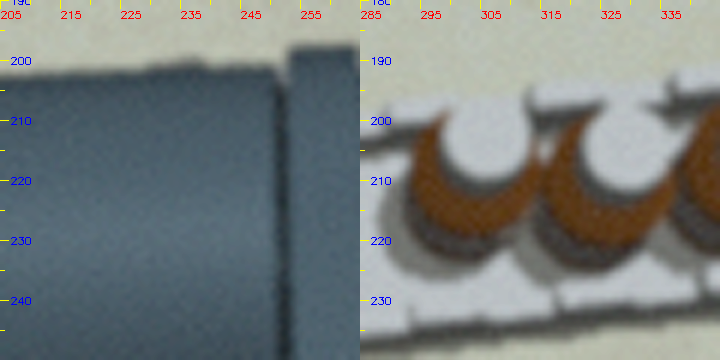

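View pics/s6.png

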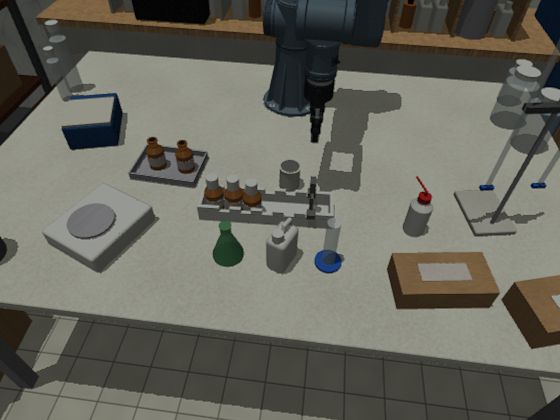

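```bash
python3 - <<'E'
from z8 import *
print(unproj("top",[[305.5,202],[329.2,204.2]],.128))
s=np.array([[251.2,183],[232.5,178.8],[211.5,177.5]])-[.6,2]
print(unproj("scene",s,.128))
E
```

```text
[[ 0.61399535 -0.05195716  0.128     ]
 [ 0.60518531 -0.10577501  0.128     ]]
[[ 0.61760247 -0.05042188  0.128     ]
 [ 0.6084411  -0.10350566  0.128     ]
 [ 0.61147995 -0.16102412  0.128     ]]
```

```bash
python3 -m pendant '[0.02,-0.03,0,0,0,0,0.065,0.03,-0.04,0,0,0,0,0.065,0.03,-0.04,-0.01,0,0,0,0.065,0.03,-0.035,-0.01,0,0,0,0.065,0.018,-0.012,-0.01,0,0,0,0.065,0,0,0,0,0,0,0.065,0,0,0,0,0,0,0.065]'
python3 - <<'E'
from z8 import *
b=ctrl.camera("scene"); 
tile("scene",b,[(240,190)],35,8,"pics/l17.png")
E
```

```text
time_s: 45.58
eef_pos: [0.6127, -0.0528, 0.1701]
eef_rot: [-0.511, 0.511, -0.489, 0.488]
wrist_force: [-0.3, 0.4, 0.1]
opening: 0.759
```

View pics/l17.png

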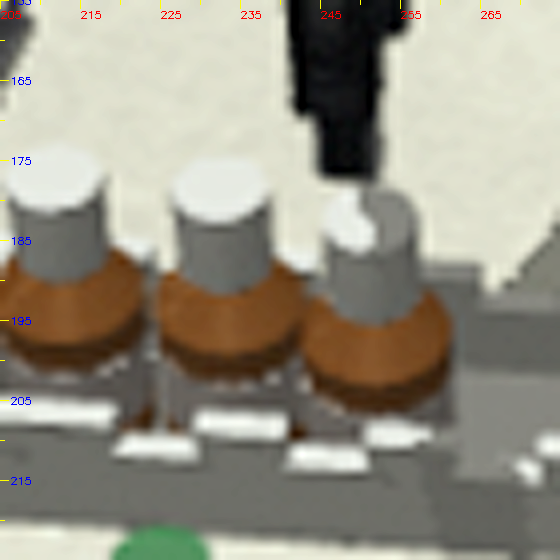

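```bash
python3 -m pendant '[0.001,0.001,-0.03,0,0,0,0.065,0,0,-0.025,0,0,0,0.065,0,0,-0.015,0,0,0,0.065,0,0,0,0,0,0,0.065,0,0,0,0,0,0,0.045,0,0,0,0,0,0,0.025,0,0,0,0,0,0,0.02,0,0,0,0,0,0,0.02,0,0,0,0,0,0,0.02,0,0,0,0,0,0,0.02]'
```

```text
time_s: 46.88
eef_pos: [0.6152, -0.0518, 0.102]
eef_rot: [0.512, -0.511, 0.488, -0.489]
wrist_force: [-0.7, 0.5, 5.7]
opening: 0.376
```

Lift a little, shift to place 3, look, then lower.

```bash
python3 -m pendant '[0,0,0.006,0,0,0,0.02,0,0,0.006,0,0,0,0.02,-0.005,0.004,0,0,0,0,0.02,-0.006,0.0045,0,0,0,0,0.02,0,0,0,0,0,0,0.02,0,0,0,0,0,0,0.02]';  python3 -m pendant '[0,0,-0.006,0,0,0,0.02,0,0,-0.004,0,0,0,0.02,0,0,-0.001,0,0,0,0.02,0,0,0,0,0,0,0.02]'
```

```text
time_s: 47.62
eef_pos: [0.6031, -0.043, 0.1122]
eef_rot: [-0.511, 0.511, -0.489, 0.489]
wrist_force: [0.7, -0.5, -2.7]
opening: 0.378
time_s: 48.12
eef_pos: [0.6032, -0.0432, 0.102]
eef_rot: [-0.511, 0.511, -0.489, 0.489]
wrist_force: [-3.5, 0.8, 5.6]
opening: 0.377
```

```bash
python3 -m pendant '[0,0,0,0,0,0,0.03,0,0,0,0,0,0,0.045,0,0,0,0,0,0,0.06,0,0,0,0,0,0,0.06,0,0,0.03,0,0,0,0.06,0,0,0.04,0,0,0,0.06,0,0,0.03,0,0,0,0.06,-0.04,0.04,0,0,0,0,0.06,0,0,0,0,0,0,0.06]'
python3 - <<'E'
from z8 import *
a=ctrl.camera("top");b=ctrl.camera("scene")
tile("scene",b,[(240,190)],35,8,"pics/l18.png")
tile("top",a,[(315,210)],30,8,"pics/t7z.png")
E
```

```text
time_s: 49.25
eef_pos: [0.5607, -0.0008, 0.2009]
eef_rot: [-0.511, 0.512, -0.489, 0.487]
wrist_force: [0.6, -0.3, 0.4]
opening: 0.7
```

View pics/l18.png

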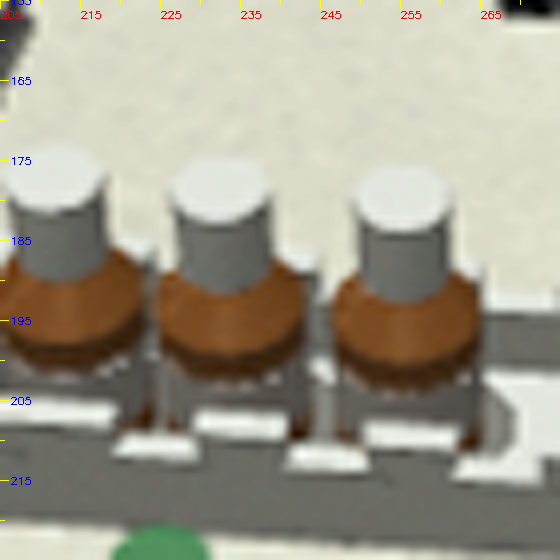

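View pics/t7z.png

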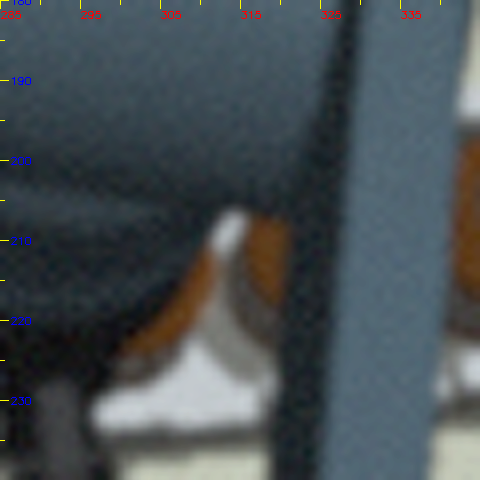

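```bash
python3 -m pendant '[0.006,0.02,0,0,0,0,0.06,0.01,0.035,-0.01,0,0,0,0.06,0.01,0.035,-0.01,0,0,0,0.06,0.01,0.025,-0.01,0,0,0,0.06,0,0,0,0,0,0,0.06,0,0,0,0,0,0,0.06]'
```

```text
time_s: 50.1
eef_pos: [0.5996, 0.111, 0.1712]
eef_rot: [-0.511, 0.511, -0.489, 0.489]
wrist_force: [0.1, -0.5, -0.4]
opening: 0.702
```

```bash
python3 -m pendant '[-0.003,0.002,-0.03,0,0,0,0.06,0,0,-0.025,0,0,0,0.06,0,0,-0.013,0,0,0,0.06,0,0,0,0,0,0,0.06,0,0,0,0,0,0,0.045,0,0,0,0,0,0,0.025,0,0,0,0,0,0,0.02,0,0,0,0,0,0,0.02,0,0,0,0,0,0,0.02,0,0,0,0,0,0,0.02]'
```

```text
time_s: 51.35
eef_pos: [0.5972, 0.1139, 0.1048]
eef_rot: [0.512, -0.511, 0.488, -0.489]
wrist_force: [0.1, -0.1, 6.0]
opening: 0.344
```

```bash
python3 -m pendant '[0,0,0.01,0,0,0,0.02,0,0,0.02,0,0,0,0.02,0,0,0.03,0,0,0,0.02,0,0,0,0,0,0,0.02,0.001,-0.02,0,0,0,0,0.02,0.0015,-0.035,0,0,0,0,0.02,0.0015,-0.035,0,0,0,0,0.02,0.001,-0.022,0,0,0,0,0.02,0.0005,-0.0085,0,0,0,0,0.02,0,0,0,0,0,0,0.02,0,0,0,0,0,0,0.02,0,0,0,0,0,0,0.02]'
python3 - <<'E'
from z8 import *
b=ctrl.camera("scene")
tile("scene",b,[(262,190)],35,8,"pics/l19.png")
print(ctrl.get_obs()["eef_pos"])
E
```

```text
time_s: 52.85
eef_pos: [0.6016, -0.0056, 0.1633]
eef_rot: [0.511, -0.511, 0.488, -0.488]
wrist_force: [0.0, -0.2, -1.3]
opening: 0.338
[ 0.60163606 -0.00566443  0.16327981]
```

View pics/l19.png

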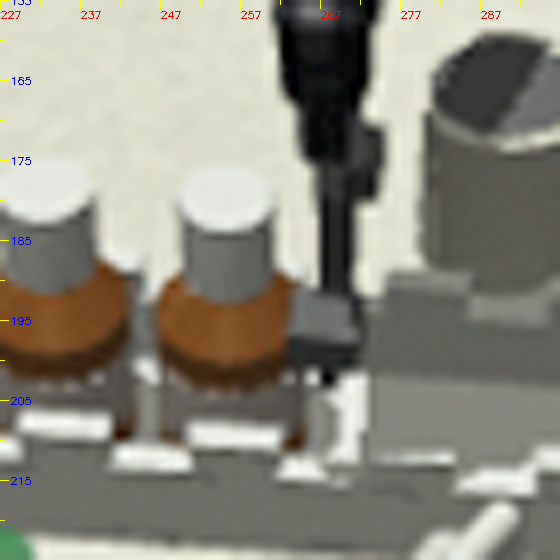

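```bash
python3 -m pendant '[0.001,-0.001,-0.02,0,0,0,0.02,0,0,-0.018,0,0,0,0.02,0,0,-0.006,0,0,0,0.02,0,0,0,0,0,0,0.02,0,0,0,0,0,0,0.02]';python3 -m pendant '[0,0,-0.005,0,0,0,0.02,0,0,-0.003,0,0,0,0.02,0,0,0,0,0,0,0.02,0,0,0,0,0,0,0.02]'
```

```text
time_s: 53.52
eef_pos: [0.6028, -0.0076, 0.1195]
eef_rot: [-0.511, 0.511, -0.489, 0.489]
wrist_force: [0.1, 0.1, -1.7]
opening: 0.342
time_s: 54.02
eef_pos: [0.6027, -0.0076, 0.1113]
eef_rot: [-0.511, 0.511, -0.489, 0.489]
wrist_force: [0.2, 0.4, -1.5]
opening: 0.342
```

```bash
python3 -m pendant '[0,0.0007,-0.004,0,0,0,0.02,0,0,-0.003,0,0,0,0.02,0,0,-0.001,0,0,0,0.02,0,0,0,0,0,0,0.02]'
```

```text
time_s: 54.52
eef_pos: [0.6027, -0.0069, 0.1048]
eef_rot: [-0.511, 0.511, -0.489, 0.489]
wrist_force: [-5.8, 0.7, 9.8]
opening: 0.344
```

```bash
python3 - <<'E'
from z8 import *
b=ctrl.camera("scene")
tile("scene",b,[(262,190)],35,8,"pics/l20.png")
E
```

```text
(no output)
```

View pics/l20.png

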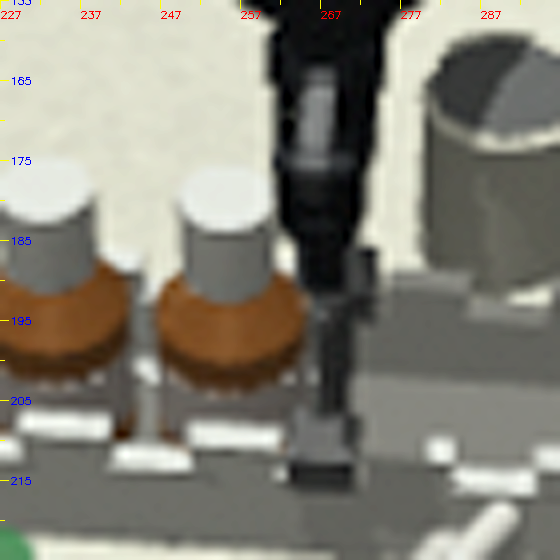

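Seated (TCP at 0.1048, same height as seated in notch 5). Release, rise and retreat.

```bash
python3 -m pendant '[0,0,0,0,0,0,0.03,0,0,0,0,0,0,0.045,0,0,0,0,0,0,0.06,0,0,0,0,0,0,0.06,0,0,0.03,0,0,0,0.06,0,0,0.04,0,0,0,0.06,0,0,0.03,0,0,0,0.06,-0.04,0,0.02,0,0,0,0.06,-0.05,0.04,0,0,0,0,0.06,-0.05,0.05,0,0,0,0,0.06,-0.03,0.05,0,0,0,0,0.06,0,0.05,0,0,0,0,0.06]';python3 -m pendant '[0,0.05,0,0,0,0,0.06,0,0.05,0,0,0,0,0.06,0,0,0,0,0,0,0.06]'
python3 - <<'E'
from z8 import *
a=ctrl.camera("top");b=ctrl.camera("scene"); cv2.imwrite("pics/t8.png",a[:,:,::-1]);cv2.imwrite("pics/s8.png",b[:,:,::-1])
tile("scene",b,[(245,190),(170,155)],35,5,"pics/l21.png")
tile("top",a,[(315,215),(425,270)],35,5,"pics/t8z.png")
E
```

```text
time_s: 56.08
eef_pos: [0.4379, 0.1776, 0.2236]
eef_rot: [0.511, -0.511, 0.489, -0.489]
wrist_force: [1.2, 0.7, 0.1]
opening: 0.703
time_s: 56.45
eef_pos: [0.4391, 0.2792, 0.2232]
eef_rot: [0.512, -0.512, 0.488, -0.487]
wrist_force: [-0.2, 0.1, -0.0]
opening: 0.7
```

View pics/l21.png

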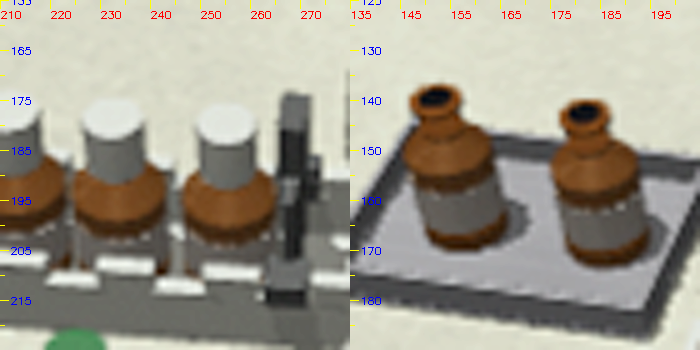

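View pics/t8z.png

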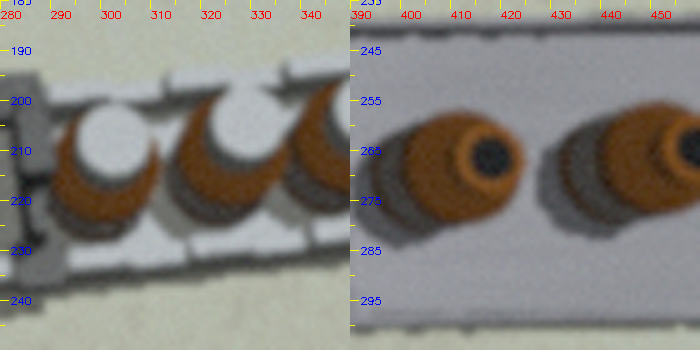

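View pics/t8.png

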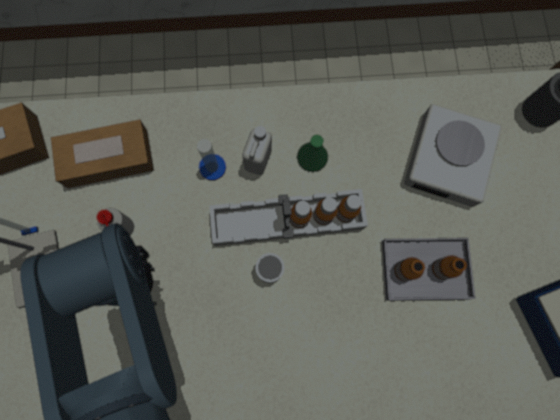

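View pics/s8.png

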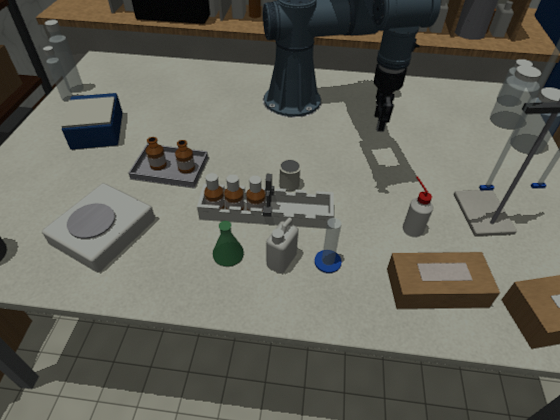

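```bash
python3 -c "
from bench import ctrl
print(ctrl.get_obs()['time_s']);print(ctrl.hand_in())"
```

```text
56.55
the job is handed in; nothing more can be done
None
```

The job is handed in at 56.6 s, and my last pictures showed everything where it should be. In order:

1. **Open the rack:** I moved the stop from notch 2 to the far-end notch 5.
2. **Empties:** I stood both upright in the wash tray.
3. **Capped bottles:** I put the three capped bottles that were on the bench into places 1 to 3.
4. **Close the rack:** I dropped the stop into notch 3, right behind the last bottle.

**Last checks:**
- The pictures from both cameras show three capped bottles in an unbroken row and both empties upright in the tray. None of the other bench items looks moved.
- The stop seated at the same height as it had in notch 5, and I felt it make contact before letting go.

**What went wrong or disagreed:**
- Bottle 3 ended up about 1 cm off its place after I had released it, so I picked it up again and re-centred it before moving the stop.
- The scene camera read about 2 pixels off the robot's own position. The network's bottle outlines in the top picture were up to 6 pixels off. I relied on the top camera and my own pixel readings instead.

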